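# Load the enamel drying oven with the spatula

### The arm

A 6-joint arm with a two-finger parallel gripper is mounted at the origin on the work surface. World frame = base frame: x ahead of the robot, y to its left, z up, the work surface at z = 0. Lengths are in mm, angles in degrees, forces in N, time in s.
With the tool pointing down it reaches from about 250 to 775 mm from the base axis. Payload 4 kg.
Tool frame: the origin (TCP) lies between the finger pads; the fingertips stand 25 mm ahead of it and the grasp point (between the pads) lies 6 mm ahead of it (tips_ahead is the distance from the TCP to the fingertips, in mm); z points along the fingers, y is the direction in which the jaws open and shut (so a half turn about z gives the same grasp; the last joint's range is limited). The gripper opens to 94 mm and grips with 3 to 60 N. Pads are 16 mm wide; open, the fingers measure 119 mm over their backs; the gripper's body (75 mm by 177 mm) begins 78 mm behind the grasp point.
Start: joints at [66.515, 4.996, 78.535, -0, 96.463, -5.907], TCP at [166.114, 524.332, 230.506] pointing down, gripper open.
Joint ranges: [-177.83, 177.83], [-43.37, 116.18], [15.69, 146.23], [-61.86, 241.86], [9.47, 152.12], [-147.06, 147.06]. Speed limits (degrees/s): [159.86, 159.86, 180, 180, 180, 180].

### API

Orientations are given as a 3x3 rotation matrix whose columns are the frame's x, y, z axes.
In Python, from workcell import observe, capture, camera_params, finish_job, regions_of, place_of, tips_ahead gives the robot as it stands.
- The arm moves only by the tool arm_command, never from a script. Its argument "motion" is one flat list of numbers, 4 for each row, row after row: the shift along the world's x, y, z in m, then the turn about the world's z in degrees. In form: [tx, ty, tz, turn, tx, ty, tz, turn, ...]. A call has exactly 8 rows; each row shifts and turns the commanded pose from where the row before left it; what a row does not reach is not made up. A row lasts 1/10 s, in which the tool goes at most 50 mm and 8.59 degrees, less where a joint would pass 70% of its speed; a pose out of reach is approached as far as the arm can. A call is refused whole if a number of a shift passes 0.05 or a number of a turn 8.59, either way. A call with a gripper value outside its range is refused whole. "fingers" is the gripper command: -1 is shut, 1 is fully open, values between are in proportion, set as the call begins (left out, the last holds). The fingers move at their own pace and stop on an object; "force" is the grip in N (left out, the last holds). Time passes only in rows, so rows that do not move let the fingers close, or fill a call up. It gives the time, the measured TCP pose, the force and the opening at its end, in the units of the state.
- observe(): the state, without advancing time (a new reading comes with each control period).
- capture(name): name is "scene" or "top" or "wrist"; returns (picture, depth): 480x640x3 uint8, red, green, blue; 480x640 float32, mm along the optical axis (not along the pixel's ray), 0 where there is no reading.
- camera_params(name): a dict with "vertical_fov" (degrees; the focal length in pixels is half the picture's height over the tangent of half this angle, whatever the lens; pixels are square), "cx", "cy" (the principal point, pixels), "cam_to_world" (4x4, takes a point from camera to world coordinates); the wrist camera has in their place "hand_eye" (4x4, takes a point from camera to tool coordinates, whose origin is the TCP and whose axes are the flange's). Camera axes: x right, y down, z forward; pixel columns grow to the right and rows downward; lengths in mm; the calibration is good to about 2 mm. A picture is of the moment at which its call begins: read the wrist's pose just before it. camera_params takes no time and is no camera call.
- finish_job(): hands the job in, once; it reports no verdict.
Trained networks look in the newest picture that a camera, given by its name, has taken for a name from the list of things; names that differ only in an ending like _2 or _b are one class to them, and where a whole thing is asked for, a point or a joint stands for the part that bears it (a point fixed in the world has none). Each returns a list of dicts, best first, with "confidence" (0 to 1); they miss things now and then, are a little off and sometimes report something else, mostly with a low value. They report only what shows in the picture. A call takes as long as a camera call. They do not tell look-alikes from the thing itself.
- regions_of(name, camera): "mask" (480x640 bool, what is visible of it) and "rect" ([left, top, right, bottom] in pixels, round what is visible of it).
- place_of(name, camera): "xy" ([column, row] in pixels: a listed point, or the origin of a listed thing).
The state is a dict: "time": time; "joints": joint angles; "joint_vel": joint speeds; "tau": joint torques, N m; "position": TCP position; "orientation": TCP orientation; "contact_force": force on the tool from outside, world axes, zero at the start; "torque": the same for the moment, N m; "width": finger opening in mm.
Only numpy, scipy, OpenCV 4.12 (cv2) and the standard library are available. Lean on these libraries where they do the work, as an engineer would, in place of code of your own. Each camera call takes 0.05 s, during which the arm holds its last target.

### The job

The racks of freshly laid enamel on the bench must go into the drying oven: pull its drawer open, carry every rack over with the spatula, sliding the blade under it and keeping it level, and stand them all flat on the drawer's floor, never touching a rack with the fingers. When all are in, slide the drawer fully shut and then press the start button on the oven. Finish with the spatula lying in its rest as you found it, and leave the other things on the bench in their places.

Things in the scene. Friction and masses are not known exactly. Their poses are not given: they have to be found in the camera images.
- rack_a: firing rack (some are absent): wire-mesh top 80 (x) x 70 mm (y), 19 mm high, on two sheet legs along its long sides; a round enamelled piece fixed on top, to 24 mm. Between the legs a tunnel 64 wide x 16 high, open at both x ends, takes the spatula. 120 g. Origin: centre of underside; z up. On the bench at the robot's left, x pointing roughly away from the robot
- rack_b: firing rack (some are absent): wire-mesh top 80 (x) x 70 mm (y), 19 mm high, on two sheet legs along its long sides; two oblong enamelled pieces fixed on top, to 24 mm. Between the legs a tunnel 64 wide x 16 high, open at both x ends, takes the spatula. 120 g. Origin: centre of underside; z up. On the bench at the robot's left, x pointing roughly away from the robot
- rack_c: firing rack (some are absent): wire-mesh top 80 (x) x 70 mm (y), 19 mm high, on two sheet legs along its long sides; two small round pieces fixed on top, to 24 mm. Between the legs a tunnel 64 wide x 16 high, open at both x ends, takes the spatula. 120 g. Origin: centre of underside; z up. On the bench at the robot's left, x pointing roughly away from the robot
- spatula: cranked steel spatula, 160 g, blade on the bench, rear of its handle in the rest. Origin: centre of the blade's underside; x from handle to tip, z up. Blade 80 mm long (x -40 to 40), 40 wide, 2.5 thick. A 9 mm round neck rises from x -35 to x -50 at 80 mm height: a rack stops against it. Level wooden handle 22 wide (y), 26 high, axis 80 mm above the blade's underside, x -62 to -180
- spatula_grip (a point): the point to grip the spatula: on the handle's axis, 90 mm behind and 80 mm above the spatula's origin, same axes; pinch the handle across its 22 mm width from above
- rest_top (a point): spatula rest, fixed, at the robot's right: post with a fork. Point: middle of the fork's upper face, 67 mm above the bench, on which the handle lies; cheeks 38 mm apart (its y), 18 high, 20 long. x points as the blade does when the spatula lies in it, its origin then 160 mm ahead along x, on the bench. Foot 50 x 90 x 8 mm
- drawer (a joint): opening of the oven's drawer in m: 0 shut, 0.21 fully open; starts ajar (0.07 to 0.12). It slides towards the robot (-x of point drawer_in), stays where left, takes 2 to 4 N. Oven: white cabinet 300 deep x 360 wide x 120 mm high, ahead and to the right; its roof covers what is not pulled out
- drawer_in (a point): centre of the drawer's flat floor, top face (20 mm above the bench), moves with it; x into the oven, y left. Inside 205 deep (x) x 300 mm wide (y), side walls 26 high. Front panel 12 thick, inner face at x -102.5 mm, top edge 54 mm above the floor; oven's front edge at x = opening - 102.5 mm. Ajar, the panel can be hooked from inside or pinched
- drawer_bar (a point): middle of the drawer's steel bar handle, 10 mm thick, 140 mm long along y, 28 mm in front of the front panel and 50 mm above the bench; same axes as drawer_in
- start_top (a point): centre of the top face of the start button: a round black button, radius 14 mm, on a grey housing on the roof of the oven near its front left corner; pushed straight down
- start (a joint): travel of the start button in m: 0 = up, 0.006 = fully down (5 N); it springs back
- jar_a: closed glass jar with a black lid, 46 mm wide, 58 mm high, behind the racks: not to be disturbed
- jar_b: a second jar like it, behind and to the left of the racks
- water_cup: white ceramic water cup, 72 mm wide, 62 mm high, beyond the racks on the left: not to be disturbed
- bench_block: square steel bench block, 75 x 75 x 22 mm, to the right of the oven: not to be disturbed
- brush: brush 160 mm long lying on the bench behind the racks: not to be disturbed
- tweezers: steel tweezers 145 mm long, 8 mm high, lying on the bench between robot and racks: not to be disturbed
Not all that is in view belongs to the job. What is shaped like the rack_b but yellow is not meant.

How it is judged:
By the outcome, as a careful person would: the job done as asked, in the order asked, and still so for the second after the job is handed in, with the robot touching nothing.
Of rack_a, rack_b, rack_c only 2 to 3 are there at a start; the rules pass over those that are not, and their reading is None.
At some moment in a run one of rack_a, rack_b, rack_c may be knocked a few centimetres aside while the robot is not near it.
It also fails if it takes over 210 s, if anything falls off the work surface, if the arm or the gripper's body presses on something with over 40 N, if the wrist force passes 120 N, or if a joint passes its speed limit or range.

## Working session

There is one attempt and no reset: what is moved stays moved. The work goes in short steps, Python scripts to look and compute and a tool call to move; the robot and the scene stay as the last step left them, time stands still between calls to the robot, and variables do not carry over. Pictures are saved under pics/ and viewed, and the job is handed in when it is done.

Besides the shell and the picture viewer there is one more tool, called after "Emit:" as a command line: name --argument value ..., lists and objects as JSON in quotes. arm_command: Moves the arm, as the interface text tells. Its arguments: {"type":"object","properties":{"motion":{"type":"array"},"fingers":{"type":"number"},"force":{"type":"number"}},"required":["motion"]}

```bash
ls; mkdir -p pics; cat > h.py <<'E'
import numpy as np, cv2
from workcell import *
def cap(n,fn):
    p,d=capture(n); cv2.imwrite('pics/'+fn,p[:,:,::-1]); np.savez('/tmp/'+n+'.npz',p=p,d=d); return p,d
def K(n):
    c=camera_params(n); f=240/np.tan(np.radians(c['vertical_fov'])/2); return f,c['cx'],c['cy'],c
def T(n,o=None):
    c=camera_params(n)
    if 'cam_to_world' in c: return np.array(c['cam_to_world'])
    o=o or observe(); M=np.eye(4); M[:3,:3]=o['orientation']; M[:3,3]=o['position']; return M@np.array(c['hand_eye'])
def onz(n,u,v,z,M=None):
    f,cx,cy,_=K(n); M=T(n) if M is None else M
    r=M[:3,:3]@np.array([(u-cx)/f,(v-cy)/f,1]); o=M[:3,3]; return o+r*(z-o[2])/r[2]
def cloud(n,d,M=None):
    f,cx,cy,_=K(n); M=T(n) if M is None else M
    v,u=np.mgrid[:480,:640]; P=np.stack([(u-cx)/f*d,(v-cy)/f*d,d],-1); return P@M[:3,:3].T+M[:3,3]
E
python3 - <<'E'
from h import *
print(observe())
for n in ['scene','top','wrist']:
    cap(n,n+'0.png'); print(n,K(n)[:3], T(n).round(2).tolist())
E
```

```text
pics
{'time': 0.0, 'joints': array([ 6.65150130e+01,  5.03801438e+00,  7.86231536e+01,  2.88744529e-04,
        9.64634131e+01, -5.90656983e+00]), 'joint_vel': array([-0.03243265,  0.01159759, -0.04400842,  0.15826315,  0.10249704,
        0.03458256]), 'tau': array([-1.28003328e-03, -3.40186429e+01, -3.02425289e+01,  7.18337204e-02,
        3.31286550e-02, -1.73275453e-04]), 'position': array([165.90555386, 523.86381363, 229.32865934]), 'orientation': array([[-9.53304571e-01,  3.02009333e-01, -8.71089586e-04],
       [ 3.02010502e-01,  9.53302516e-01, -1.99223965e-03],
       [ 2.28736926e-04, -2.16228937e-03, -9.99997636e-01]]), 'contact_force': array([ 0.58073176, -0.26670777, -0.38634834]), 'torque': array([-0.00390045, -0.00298903, -0.04450931]), 'width': 93.88991433489515}
scene (np.float64(535.2465777791705), 324.7703334720983, 245.56965826392684) [[-0.54, 0.63, -0.55, 1335.51], [0.84, 0.41, -0.36, 554.28], [0.0, -0.66, -0.75, 1231.93], [0.0, 0.0, 0.0, 1.0]]
top (np.float64(439.3549164819348), 328.6627699728444, 236.06594971353832) [[-0.02, -0.98, 0.18, 358.19], [-1.0, 0.02, 0.0, 30.64], [-0.01, -0.18, -0.98, 1143.75], [0.0, 0.0, 0.0, 1.0]]
wrist (np.float64(349.23864634814686), 317.4890058364298, 243.29770605541046) [[0.3, 0.91, 0.28, 85.19], [0.95, -0.29, -0.09, 548.39], [-0.0, 0.29, -0.96, 383.47], [0.0, 0.0, 0.0, 1.0]]
```

View pics/scene0.png

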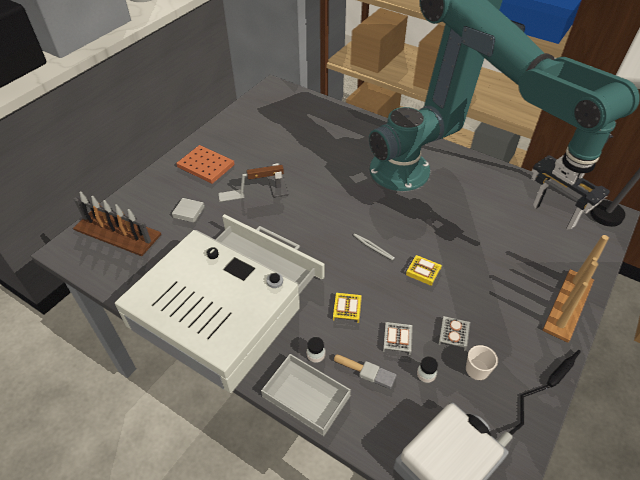

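View pics/top0.png

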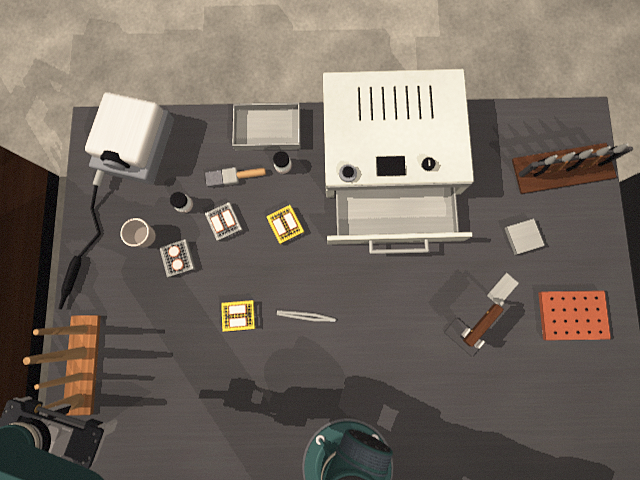

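View pics/wrist0.png

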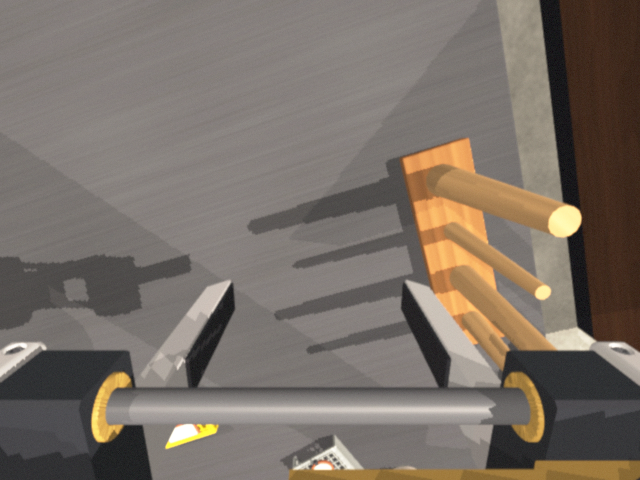

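```bash
python3 - <<'E'
from h import *
capture('top'); 
d=np.load('/tmp/top.npz'); p,dd=d['p'],d['d']; M=T('top'); C=cloud('top',dd,M)
np.save('/tmp/C.npy',C)
for n in ['rack_b','spatula','drawer','drawer_bar','start','jar_a','water_cup','tweezers','brush','bench_block']:
    try:
        for r in regions_of(n,'top')[:5]:
            m=r['mask']; P=C[m&(dd>0)]
            print(n,round(r['confidence'],2),np.array(r['rect']).round(),'med',np.median(P,0).round(0),'min',P.min(0).round(),'max',P.max(0).round())
    except Exception as e: print(n,e)
for n in ['rack_b','rack_c','spatula','spatula_grip','rest_top','drawer_in','drawer_bar','start_top']:
    for r in place_of(n,'top')[:4]: 
        u,v=r['xy']; print(n,round(r['confidence'],2),np.round(r['xy'],1),C[int(v),int(u)].round(1))
cv2.imwrite('pics/crop.png',cv2.resize(p[180:350,150:550,::-1],None,fx=2,fy=2,interpolation=cv2.INTER_CUBIC))
E
```

```text
rack_b 0.91 [163. 241. 197. 273.] med [514. 431.  19.] min [465. 387.  -5.] max [561. 485.  31.]
rack_b 0.78 [226. 303. 255. 331.] med [361. 270.  21.] min [327. 229.  -5.] max [396. 308.  31.]
rack_b 0.69 [170. 191. 194. 215.] med [652. 414.  56.] min [632. 397.  -3.] max [694. 461.  63.]
rack_b 0.64 [268. 208. 300. 245.] med [597. 154.  20.] min [545. 107.  -5.] max [646. 197.  30.]
spatula 0.84 [467. 273. 518. 346.] med [ 364. -357.   79.] min [ 282. -447.   -5.] max [ 456. -278.   98.]
drawer 0.84 [325. 185. 470. 252.] med [ 606. -140.   21.] min [ 509. -334.   -6.] max [686.  40.  97.]
drawer 0.35 [275. 154. 292. 172.] med [753. 156.  56.] min [738. 135.  11.] max [782. 178.  64.]
drawer_bar 0.84 [327. 186. 469. 252.] med [ 607. -141.   21.] min [ 509. -315.   -4.] max [686.  40.  80.]
start 0.4 [340. 166. 351. 179.] med [694. -14. 140.] min [681. -29. 125.] max [713.   3. 146.]
jar_a 0.74 [170. 192. 194. 215.] med [652. 414.  56.] min [632. 397.  -3.] max [694. 439.  63.]
jar_a 0.59 [274. 152. 293. 172.] med [753. 155.  55.] min [737. 134.  -5.] max [785. 178.  64.]
water_cup 0
[... 997 characters left out ...]
18.8]
rack_c 0.92 [285.5 227.7] [587.4 148.8  20.5]
rack_c 0.72 [239.7 313.5] [368.2 264.   24.4]
rack_c 0.66 [180. 263.] [497.8 419.5  20.2]
rack_c 0.61 [224.  221.3] [606.7 309.1  18.8]
spatula 0.89 [503.7 291.8] [ 412.5 -409.5    6. ]
spatula_grip 0.77 [493.  317.1] [ 348.2 -348.6   88.9]
spatula_grip 0.55 [474.6 339.5] [ 298.8 -298.1   95.7]
spatula_grip 0.48 [284.3 164.9] [744.4 147.1  63.2]
rest_top 0.82 [475.8 339.1] [ 298.8 -300.6   94.9]
drawer_in 0.79 [395.1 201.5] [ 651.8 -140.9   20.6]
drawer_in 0.52 [233.6 178.5] [723.2 287.7  20.4]
drawer_bar 0.6 [397.3 248.8] [ 529.7 -143.6    0.9]
start_top 0.4 [344.7 171.9] [697.1  -4.5 138.6]
start_top 0.34 [224.1 223.2] [605.2 313.4   1.2]
```

View pics/crop.png

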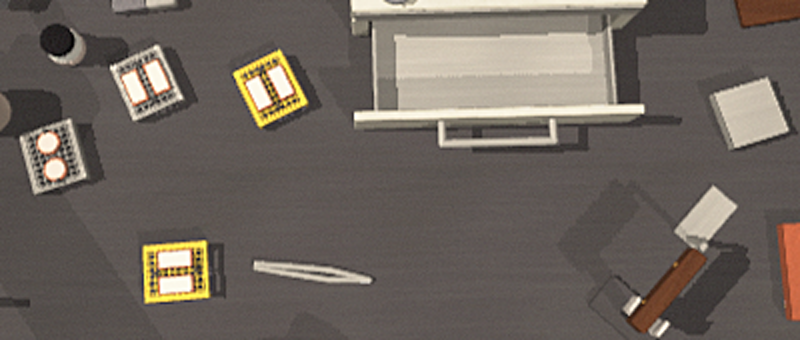

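```bash
python3 - <<'E'
from h import *
d=np.load('/tmp/top.npz'); p,dd=d['p'],d['d']; C=np.load('/tmp/C.npy'); x,y,z=C[...,0],C[...,1],C[...,2]
ok=dd>0
def info(name,m,zz=None):
    v,u=np.nonzero(m)
    if zz is not None:
        P=np.array([onz('top',a,b,zz)[:2] for a,b in zip(u,v)])
    else: P=C[m][:,:2]
    r=cv2.minAreaRect(P.astype(np.float32)); mu=P.mean(0); w,V=np.linalg.eigh(np.cov(P.T)); a=np.degrees(np.arctan2(V[1,1],V[0,1]))
    print(name,len(P),'c',mu.round(1),'rect',np.round(r[0],1),np.round(r[1],1),round(r[2],1),'pca',round(a,1),'z',np.median(z[m]).round(1))
info('roof',ok&(abs(z-120)<8)&(x>600)&(y<60)&(y>-350),120)
info('panel',ok&(abs(z-74)<8)&(x>480)&(x<600)&(y<80)&(y>-350),74)
info('bar',ok&(abs(z-54)<8)&(x>480)&(x<600)&(y<80)&(y>-350),55)
info('floor',ok&(abs(z-20)<6)&(x>560)&(x<680)&(y<0)&(y>-280),20)
hm=ok&(z>80)&(x<460)&(y<-200)&(y>-460); info('handle',hm,93)
info('handle wood',hm&(p[...,0]>p[...,2]*1.6),93)
info('blade',ok&(p.min(-1)>120)&(z<15)&(x>380)&(x<470)&(y<-360)&(y>-460),2.5)
info('btn',ok&(z>128)&(x>660)&(y>-60)&(y<60))
g=ok&(p.min(-1)>95)
for nm,cx,cy in [('b',610,311),('c',514,431),('ydec',597,154)]:
    m=ok&(np.hypot(x-cx,y-cy)<60)&(z>11)&(z<35); info(nm,m,19)
# top of the panel columns
E
```

```text
Traceback (most recent call last):
  File "h.py", line 12, in onz
    f,cx,cy,_=K(n); M=T(n) if M is None else M
                      ~^^^
  File "h.py", line 8, in T
    c=camera_params(n)
ValueError: time passes only in moves, steps and waits
```

```bash
cat >> h.py <<'E'
import functools
_cp=camera_params
camera_params=functools.lru_cache(None)(lambda n:_cp(n))
def flat(n,m,zz,M=None):
    """pixels of mask m -> world xy on plane z=zz"""
    v,u=np.nonzero(m); f,cx,cy,_=K(n); M=T(n) if M is None else M
    r=np.stack([(u-cx)/f,(v-cy)/f,np.ones(len(u))],-1)@M[:3,:3].T; o=M[:3,3]
    return (o+r*((zz-o[2])/r[:,2:3]))[:,:2]
def info(name,P):
    r=cv2.minAreaRect(P.astype(np.float32)); mu=P.mean(0); w,V=np.linalg.eigh(np.cov(P.T)); a=np.degrees(np.arctan2(V[1,1],V[0,1]))
    print(name,len(P),'c',mu.round(1),'rect',np.round(r[0],1),np.round(r[1],1),round(r[2],1),'pca',round(a,1))
E
python3 - <<'E'
from h import *
d=np.load('/tmp/top.npz'); p,dd=d['p'].astype(float),d['d']; C=np.load('/tmp/C.npy'); x,y,z=C[...,0],C[...,1],C[...,2]
ok=dd>0; M=T('top')
def I(n,m,zz): info(n+' z%.1f'%np.median(z[m]),flat('top',m,zz,M))
I('roof',ok&(abs(z-120)<8)&(x>600)&(y<60)&(y>-350),120)
I('panel',ok&(abs(z-74)<8)&(x>480)&(x<600)&(y<80)&(y>-350),74)
I('bar',ok&(abs(z-54)<8)&(x>480)&(x<600)&(y<80)&(y>-350),55)
I('floor',ok&(abs(z-20)<6)&(x>560)&(x<680)&(y<0)&(y>-280),20)
hm=ok&(z>80)&(x<460)&(y<-200)&(y>-460); I('handle',hm,93)
I('handle wood',hm&(p[...,0]>p[...,2]*1.6),93)
I('blade',ok&(p.min(-1)>120)&(z<15)&(x>380)&(x<470)&(y<-360)&(y>-460),2.5)
I('btn',ok&(z>128)&(x>660)&(y>-60)&(y<60),140)
for nm,cx,cy in [('b',610,311),('c',514,431),('ydec',597,154)]:
    I(nm,ok&(np.hypot(x-cx,y-cy)<60)&(z>11)&(z<35),19)
E
```

```text
roof z119.9 16240 c [ 813.7 -137.5] rect [ 814.6 -136.2] [304.  358.5] 0.5 pca 87.7
panel z73.5 734 c [ 547.6 -138. ] rect [ 547.4 -138.7] [ 13.1 356.2] 0.5 pca 90.5
bar z53.7 481 c [ 528.4 -140.7] rect [ 553.  -137.4] [ 88.2 354.1] 0.4 pca 91.3
floor z20.0 4565 c [ 621.4 -139.5] rect [ 622.4 -140.3] [117.  280.9] 0.5 pca 90.4
handle z92.2 603 c [ 329.8 -322.8] rect [ 334.2 -328.8] [ 46.8 132.5] 47.6 pca 136.6
handle wood z92.6 522 c [ 330.5 -322.8] rect [ 330.7 -322.7] [ 24.5 118.4] 46.2 pca 136.0
blade z2.4 439 c [ 421.5 -411.4] rect [ 418.2 -409.8] [40.4 80.7] 46.2 pca 129.5
btn z133.9 242 c [692.1 -12.6] rect [692.8 -12.7] [40.5 42.3] 88.8 pca 164.4
b z20.6 672 c [605.7 312.8] rect [605.3 312.3] [82.  70.7] 24.9 pca -153.1
c z19.8 671 c [510.4 430.9] rect [510.5 430.3] [81.4 72.2] 17.5 pca -165.5
ydec z20.6 643 c [596.1 150.9] rect [594.8 150.7] [80.5 69.2] 25.7 pca -150.4
```

Emit:
arm_command --motion '[0.018, -0.028, 0, -6.8, 0.018, -0.028, 0, -6.8, 0.018, -0.028, 0, -6.8, 0.018, -0.028, 0, -6.8, 0.018, -0.028, 0, -6.8, 0.018, -0.028, 0, -6.8, 0.018, -0.028, 0, -6.8, 0.018, -0.028, 0, -6.8]' --fingers -1 --force 20

```text
time: 1.9
position: [310.6, 299.2, 230.7]
orientation: [[-0.305, 0.952, 0.001], [0.952, 0.305, 0.0], [0.0, 0.001, -1.0]]
contact_force: [0.3, 0.6, 0.1]
width: 33.5
```

Emit:
arm_command --motion '[0.018, -0.028, 0, -6.8, 0.018, -0.028, 0, -6.8, 0.018, -0.028, 0, -6.8, 0.018, -0.028, 0, -6.8, 0.018, -0.028, 0, -6.8, 0.018, -0.028, 0, -6.8, 0.018, -0.028, 0, -6.8, 0.018, -0.028, 0, -6.8]'

```text
time: 2.7
position: [454.7, 75.1, 230.7]
orientation: [[0.597, 0.802, 0.001], [0.802, -0.597, 0.0], [0.0, 0.0, -1.0]]
contact_force: [0.5, -0.0, -0.7]
width: 0.1
```

Emit:
arm_command --motion '[0.018, -0.028, 0, -6.8, 0.018, -0.028, 0, -6.8, 0.018, -0.028, 0, -6.8, 0.018, -0.028, 0, -6.8, 0.018, -0.028, 0, -6.8, 0.018, -0.028, 0, -6.8, 0.018, -0.028, 0, -6.8, 0, 0, 0, 0]'

```text
time: 3.5
position: [581.2, -123.0, 229.2]
orientation: [[0.995, 0.1, -0.001], [0.1, -0.995, -0.001], [-0.001, 0.001, -1.0]]
contact_force: [-0.3, 0.5, -0.5]
width: 0.5
```

Emit:
arm_command --motion '[0.004, -0.004, -0.025, -2, 0.003, -0.004, -0.025, -2, 0, -0.004, -0.025, -2, 0, -0.004, -0.025, 0, 0, 0, -0.025, 0, 0, 0, -0.02, 0, 0, 0, -0.015, 0, 0, 0, 0, 0]'

```text
time: 4.3
position: [585.3, -134.5, 67.8]
orientation: [[1.0, 0.001, -0.005], [0.001, -1.0, 0.002], [-0.005, -0.002, -1.0]]
contact_force: [-0.0, 0.5, 0.3]
width: 0.4
```

Emit:
arm_command --motion '[-0.01, 0, 0, 0, -0.01, 0, 0, 0, -0.015, 0, 0, 0, -0.015, 0, 0, 0, -0.015, 0, 0, 0, -0.015, 0, 0, 0, -0.015, 0, 0, 0, -0.015, 0, 0, 0]'

```text
time: 5.1
position: [477.8, -136.5, 72.5]
orientation: [[1.0, 0.0, 0.006], [0.0, -1.0, -0.003], [0.006, 0.003, -1.0]]
contact_force: [2.2, -2.6, -0.7]
width: 0.7
```

Emit:
arm_command --motion '[-0.006, 0, 0, 0, -0.005, 0, 0, 0, -0.004, 0, 0, 0, -0.003, 0, 0, 0, -0.003, 0, 0, 0, 0, 0, 0, 0, 0, 0, 0, 0, 0, 0, 0, 0]'

```text
time: 5.9
position: [469.2, -136.1, 72.7]
orientation: [[0.999, 0.0, 0.033], [0.001, -1.0, -0.002], [0.033, 0.002, -0.999]]
contact_force: [35.3, -0.5, -21.0]
width: 0.3
```

Emit:
arm_command --motion '[0.015, 0, 0, 0, 0.015, 0, 0, 0, 0.01, 0, 0, 0, 0, 0, 0.03, 0, 0, 0, 0.04, 0, 0, 0, 0.04, 0, 0, 0, 0.04, 0, 0, 0, 0.02, 0]' --fingers 1

```text
time: 6.7
position: [497.1, -136.0, 245.5]
orientation: [[1.0, 0.0, 0.006], [0.0, -1.0, -0.003], [0.006, 0.003, -1.0]]
contact_force: [-0.5, -0.3, 0.1]
width: 61.3
```

```bash
python3 - <<'E'
from h import *
print(observe()['position'])
p,dd=cap('top','top1.png'); M=T('top'); C=cloud('top',dd,M);x,y,z=C[...,0],C[...,1],C[...,2]; ok=dd>0
def I(n,m,zz): info(n+' z%.1f'%np.median(z[m]),flat('top',m,zz,M))
I('panel',ok&(abs(z-74)<6)&(x>420)&(x<540)&(y<80)&(y>-350),74)
E
```

```text
[ 497.08577805 -136.02969177  245.4680491 ]
panel z73.7 554 c [ 452.1 -116.5] rect [ 452.  -118.6] [ 12.5 314.4] 0.5 pca 90.5
```

View pics/top1.png

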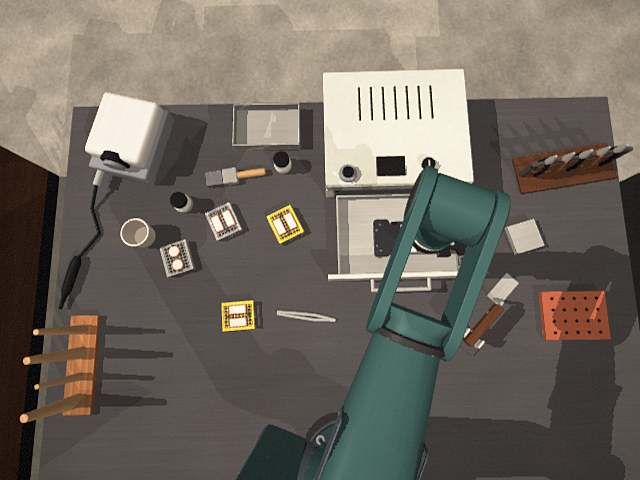

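Emit:
arm_command --motion '[-0.02, -0.03, 0, -6.2, -0.02, -0.03, 0, -6.2, -0.02, -0.03, 0, -6.2, -0.02, -0.03, 0, -6.2, -0.02, -0.03, 0, -6.2, -0.02, -0.03, -0.015, -6.2, -0.024, -0.029, -0.015, -6.6, 0, 0, 0, 0]' --fingers 1

```text
time: 7.55
position: [348.4, -346.1, 206.9]
orientation: [[0.717, -0.697, -0.005], [-0.697, -0.717, 0.004], [-0.007, 0.001, -1.0]]
contact_force: [-0.5, 0.6, -0.1]
width: 93.8
```

```bash
python3 - <<'E'
from h import *
o=observe(); print(o['position'],o['orientation'].round(3).tolist(),o['joints'])
p,dd=cap('wrist','w1.png'); M=T('wrist',o); C=cloud('wrist',dd,M);x,y,z=C[...,0],C[...,1],C[...,2]; ok=dd>0
pf=p.astype(float)
def I(n,m,zz): info(n+' z%.1f'%np.median(z[m]),flat('wrist',m,zz,M))
near=ok&(x>250)&(x<480)&(y<-230)&(y>-470)
wood=near&(z>70)&(z<105)&(pf[...,0]>pf[...,2]*1.5)
print(z[wood].min(),z[wood].max()); I('wood',wood,93)
I('blade',near&(z<9)&(pf.min(-1)>130),2.5)
E
```

```text
[ 348.42170883 -346.0917601   206.92796538] [[0.717, -0.697, -0.005], [-0.697, -0.717, 0.004], [-0.007, 0.001, -1.0]] [-51.35339883  -1.94062471  88.30298657  -0.10895057  94.00370376
  82.82001978]
71.73010237348427 95.50201658873016
wood z92.6 3491 c [ 335.6 -331.6] rect [ 333.2 -329.2] [ 22.4 120.1] 45.8 pca 136.1
blade z2.1 3770 c [ 417.9 -410.1] rect [ 385.2 -314.3] [148.9 259.7] 49.6 pca 134.4
```

View pics/w1.png

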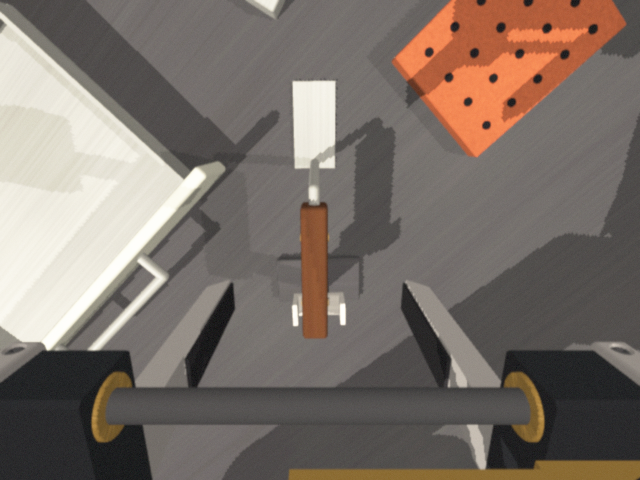

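```bash
python3 - <<'E'
from h import *
o=observe(); M=T('wrist',o)
for u,v,z in [(293,81,2.5),(335,81,2.5),(294,168,2.5),(336,168,2.5),(314,203,93),(315,338,93)]:
    print(u,v,onz('wrist',u,v,z,M).round(1))
E
```

```text
293 81 [ 463.4 -423.2    2.5]
335 81 [ 436.  -451.7    2.5]
294 168 [ 405.9 -367.     2.5]
336 168 [ 376.5 -397.6    2.5]
314 203 [ 377.7 -369.1   93. ]
315 338 [ 291.  -286.4   93. ]
```

Emit:
arm_command --motion '[0.004, -0.001, -0.025, 0, 0.003, 0, -0.025, 0, 0, 0, -0.025, 0, 0, 0, -0.02, 0, 0, 0, -0.015, 0, 0, 0, -0.011, 0, 0, 0, 0, 0, 0, 0, 0, 0]'

```text
time: 8.4
position: [359.7, -345.5, 90.1]
orientation: [[0.723, -0.691, 0.001], [-0.691, -0.723, -0.001], [0.001, -0.0, -1.0]]
contact_force: [-0.4, -0.0, 0.1]
width: 93.9
```

```bash
python3 - <<'E'
from h import *
o=observe(); print(o['position'],o['orientation'].round(4).tolist(),o['contact_force'])
E
```

```text
[ 359.73055331 -345.47384854   90.09414402] [[0.7228, -0.691, 0.0006], [-0.691, -0.7228, -0.0005], [0.0008, -0.0, -1.0]] [-0.43295661 -0.02540308  0.10768143]
```

Emit:
arm_command --motion '[-0.004, -0.002, -0.004, -0.5, 0, 0, 0, 0, 0, 0, 0, 0, 0, 0, 0, 0, 0, 0, 0, 0, 0, 0, 0, 0, 0, 0, 0, 0, 0, 0, 0, 0]' --fingers -1 --force 60

```text
time: 9.2
position: [355.1, -347.7, 85.5]
orientation: [[0.716, -0.698, -0.0], [-0.698, -0.716, -0.0], [-0.0, 0.0, -1.0]]
contact_force: [-0.6, 0.2, 0.7]
width: 33.7
```

Emit:
arm_command --motion '[0, 0, 0, 0, 0, 0, 0, 0, 0, 0, 0, 0, 0, 0, 0, 0, 0, 0, 0, 0, 0, 0, 0, 0, 0, 0, 0, 0, 0, 0, 0, 0]'

```text
time: 10.0
position: [355.1, -347.7, 85.5]
orientation: [[0.716, -0.698, -0.0], [-0.698, -0.716, -0.0], [-0.0, 0.0, -1.0]]
contact_force: [0.4, -0.8, -1.2]
width: 21.5
```

Emit:
arm_command --motion '[0, 0, 0.005, 0, 0, 0, 0.015, 0, 0, 0, 0.02, 0, 0, 0, 0.02, 0, 0, 0, 0.02, 0, 0, 0, 0.02, 0, 0, 0, 0.02, 0, 0, 0, 0.02, 0]'

```text
time: 10.8
position: [355.1, -347.3, 226.3]
orientation: [[0.716, -0.698, -0.0], [-0.698, -0.716, 0.001], [-0.0, -0.0, -1.0]]
contact_force: [0.6, -0.3, -1.9]
width: 21.6
```

```bash
cat > racks.py <<'E'
from h import *
def racks(tag):
    p,dd=cap('top',tag+'.png'); M=T('top'); C=cloud('top',dd,M); x,y,z=C[...,0],C[...,1],C[...,2]
    m=(dd>0)&(z>11)&(z<35)&(x>280)&(x<690)&(y>80)&(y<520)
    n,l,s,c=cv2.connectedComponentsWithStats(m.astype(np.uint8))
    for i in range(1,n):
        if s[i,4]<250: continue
        mm=l==i; P=flat('top',mm,19,M); col=p[mm].mean(0).round()
        info('top col %s'%col,P)
if __name__=='__main__':
    import sys; racks(sys.argv[1])
E
python3 racks.py top2
python3 - <<'E'
from h import *
o=observe(); print(o['position'],o['orientation'].round(4).tolist(),o['contact_force'])
cap('wrist','w2.png')
E
```

```text
top col [197. 179. 161.] 672 c [605.4 312.7] rect [605.  312.1] [82.5 70.9] 24.8 pca -150.9
top col [230. 207. 131.] 638 c [596.3 150.9] rect [594.8 150.7] [80.5 69.2] 25.7 pca -146.9
top col [187. 172. 155.] 672 c [510.6 430.6] rect [511.2 430.2] [79.8 73. ] 17.8 pca -165.3
top col [230. 200. 124.] 715 c [360.8 269.4] rect [361.4 268.6] [69.9 81.5] 3.7 pca 96.6
[ 356.15802617 -348.63222911  230.42330971] [[0.7161, -0.698, 0.0044], [-0.698, -0.7161, -0.005], [0.0066, 0.0005, -1.0]] [ 0.45494173 -0.00549737  1.01127531]
```

View pics/w2.png

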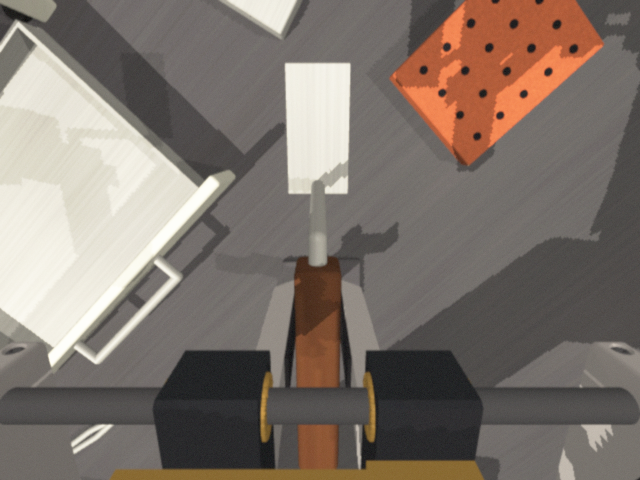

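View pics/top2.png

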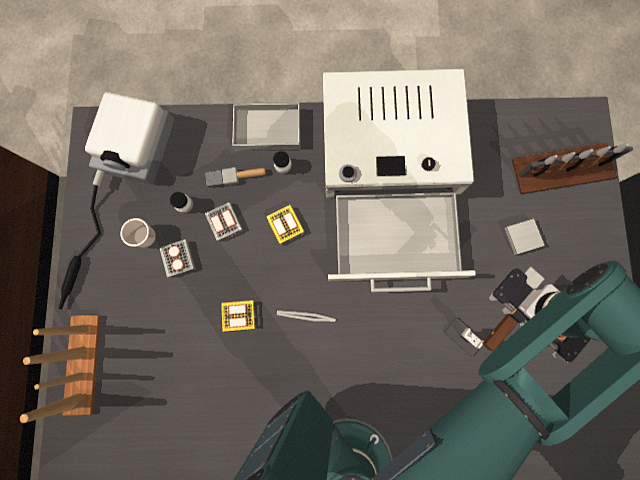

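```bash
python3 - <<'E'
from h import *
d=np.load('/tmp/wrist.npz'); dd=d['d']; H=np.array(K('wrist')[3]['hand_eye']); f,cx,cy,_=K('wrist')
for a in (300,318,335): print([round(float(dd[r,a]),1) for r in (70,90,120,150,170)])
for u,v in [(286,64),(349,64),(289,192),(348,192),(292,72),(340,72),(292,160),(345,160)]:
    w=dd[min(max(v,70),186),min(max(u,294),342)]
    print(u,v,(H@np.array([(u-cx)/f*w,(v-cy)/f*w,w,1]))[:3].round(1))
E
```

```text
[215.7, 218.2, 224.6, 228.4, 234.2]
[215.2, 219.1, 223.1, 227.9, 232.7]
[216.1, 218.1, 224.4, 228.4, 232.6]
286 64 [129.3 -18.5  84.8]
349 64 [129.   20.3  82.9]
289 192 [ 50.6 -18.2  81.8]
348 192 [50.7 21.7 81.7]
292 72 [124.7 -14.8  83.9]
340 72 [124.4  14.8  82.3]
292 160 [ 71.6 -15.8  82.6]
345 160 [71.7 19.2 82.3]
```

Emit:
arm_command --motion '[0.002, 0.02, 0, 2, 0.005, 0.04, 0, 5, 0.005, 0.04, 0, 5, 0.005, 0.04, 0, 5, 0.005, 0.04, 0, 5, 0.005, 0.04, 0, 5, 0.005, 0.04, 0, 5, 0.005, 0.04, 0, 5]'

```text
time: 11.7
position: [390.7, -44.9, 223.7]
orientation: [[0.993, -0.122, -0.003], [-0.122, -0.993, 0.001], [-0.003, -0.001, -1.0]]
contact_force: [0.3, -0.2, -1.3]
width: 21.7
```

Emit:
arm_command --motion '[0.005, 0.04, 0, 5, 0.005, 0.04, 0, 5, 0.005, 0.04, 0, 5, 0.005, 0.04, 0, 5, 0.005, 0.04, 0, 5, 0.005, 0.04, 0, 5, 0.006, 0.036, 0, 2.2, 0, 0, 0, 0]'

```text
time: 12.5
position: [426.1, 232.2, 223.1]
orientation: [[0.904, 0.428, -0.004], [0.428, -0.904, 0.001], [-0.004, -0.003, -1.0]]
contact_force: [-0.2, 0.3, -2.7]
width: 21.7
```

```bash
python3 racks.py top3; python3 - <<'E'
from h import *
o=observe(); print(o['position'],o['orientation'].round(4).tolist(),o['contact_force'],o['joints'].round(0))
cap('wrist','w3.png')
E
```

```text
top col [202. 185. 168.] 571 c [610.7 310. ] rect [605.  312.2] [82.5 70.7] 24.8 pca 56.3
top col [230. 207. 131.] 637 c [596.3 151. ] rect [595.2 150.4] [79.3 69.2] 26.2 pca -150.2
[426.14551553 230.13556822 223.31745988] [[0.9048, 0.4259, -0.0044], [0.4259, -0.9048, -0.0013], [-0.0045, -0.0007, -1.0]] [ 0.17141804  0.41298213 -2.79947251] [22. -3. 88.  0. 96. 86.]
```

View pics/w3.png

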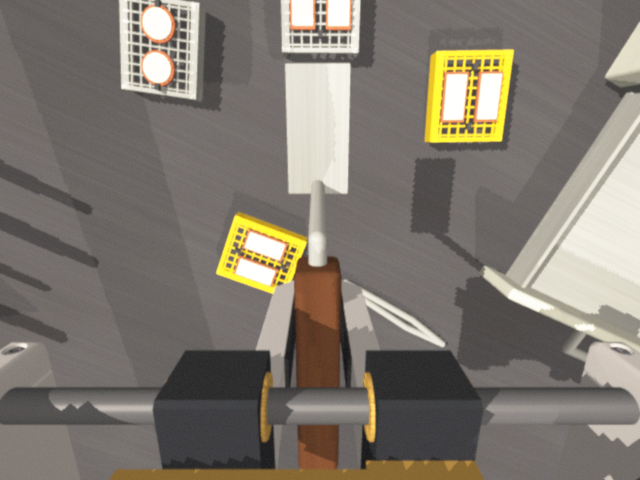

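Emit:
arm_command --motion '[0, 0, -0.025, 0, 0, 0, -0.03, 0, 0, 0, -0.03, 0, 0, 0, -0.025, 0, 0, 0, -0.015, 0, 0, 0, -0.007, 0, 0, 0, 0, 0, 0, 0, 0, 0]'

```text
time: 13.4
position: [428.5, 228.1, 94.3]
orientation: [[0.907, 0.421, 0.001], [0.421, -0.907, 0.0], [0.001, 0.0, -1.0]]
contact_force: [0.7, -0.2, -1.1]
width: 21.6
```

```bash
python3 - <<'E'
from h import *
o=observe(); print(o['position'],o['orientation'].round(4).tolist(),o['contact_force'],o['joint_vel'].round(2))
cap('wrist','w4.png')
E
```

```text
[428.47231392 228.05102222  94.33492067] [[0.9072, 0.4207, 0.0012], [0.4207, -0.9072, 0.0004], [0.0013, 0.0002, -1.0]] [ 0.71452487 -0.20021026 -1.09305905] [ 0.24 -0.34 -1.16 -0.01 -0.04  0.03]
```

View pics/w4.png

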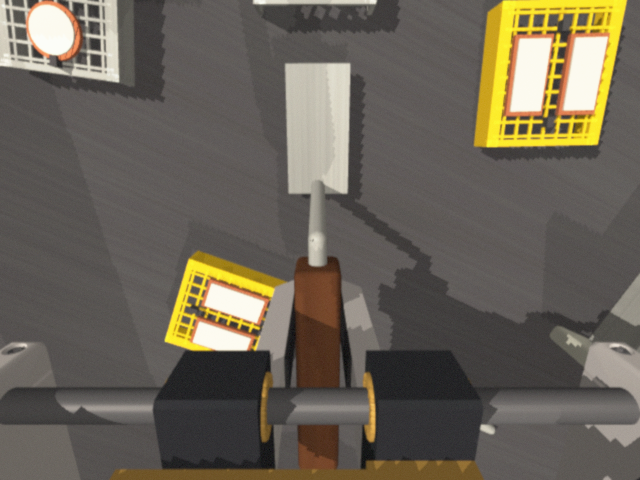

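Emit:
arm_command --motion '[0, 0, -0.004, 0, 0.006, 0.0028, 0, 0, 0.012, 0.0056, 0, 0, 0.015, 0.007, 0, 0, 0.015, 0.007, 0, 0, 0.015, 0.007, 0, 0, 0.012, 0.0056, 0, 0, 0, 0, 0, 0]'

```text
time: 14.25
position: [504.8, 264.1, 89.6]
orientation: [[0.907, 0.421, 0.001], [0.421, -0.907, 0.0], [0.001, 0.0, -1.0]]
contact_force: [0.8, -0.1, -1.1]
width: 21.2
```

```bash
python3 - <<'E'
from h import *
o=observe(); print(o['position'],o['orientation'].round(4).tolist(),o['contact_force'],o['joint_vel'].round(2))
cap('wrist','w5.png')
E
```

```text
[504.7981054  264.07538441  89.59717856] [[0.9069, 0.4214, 0.0013], [0.4214, -0.9069, 0.0004], [0.0014, 0.0002, -1.0]] [ 0.76898026 -0.1009497  -1.11293135] [-0.03 -1.7   2.45 -0.02  1.5  -0.03]
```

View pics/w5.png

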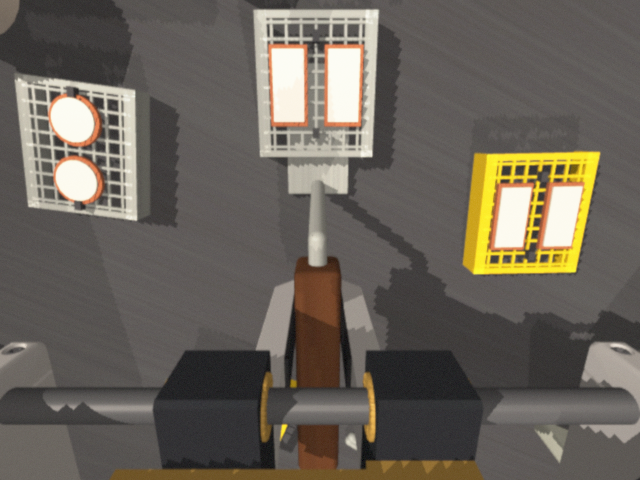

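Emit:
arm_command --motion '[0.004, 0.002, 0, 0, 0.004, 0.002, 0, 0, 0, 0, 0, 0, 0, 0, 0.004, 0, 0, 0, 0.008, 0, 0, 0, 0.012, 0, 0, 0, 0.014, 0, 0, 0, 0.014, 0]'

```text
time: 15.1
position: [511.1, 267.4, 143.1]
orientation: [[0.907, 0.421, 0.001], [0.421, -0.907, 0.0], [0.001, 0.0, -1.0]]
contact_force: [-0.1, 0.6, -3.3]
width: 21.4
```

```bash
python3 - <<'E'
from h import *
o=observe(); print(o['position'],o['orientation'].round(4).tolist(),o['contact_force'],o['joint_vel'].round(2))
cap('wrist','w6.png')
E
```

```text
[511.13642608 267.37861733 143.07606843] [[0.9069, 0.4214, 0.0005], [0.4214, -0.9069, 0.0002], [0.0006, 0.0001, -1.0]] [-0.11338246  0.56102331 -3.29890332] [ -0.06  -4.75 -11.36   0.09  15.38   0.1 ]
```

View pics/w6.png

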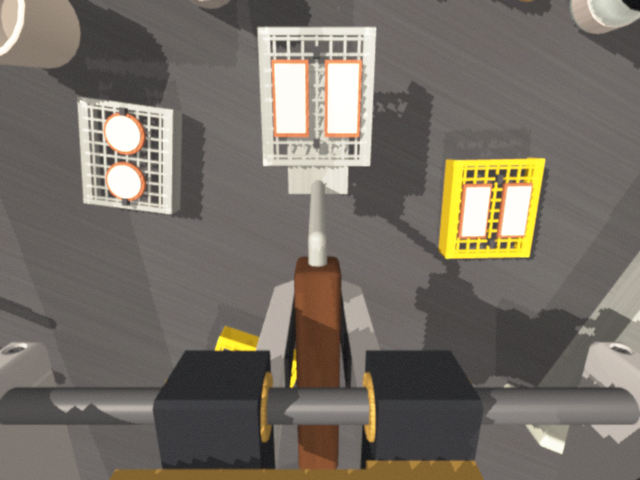

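```bash
cat >> h.py <<'E'
def tool_pt(u,v,zt):
    H=np.array(K('wrist')[3]['hand_eye']); f,cx,cy,_=K('wrist')
    r=H[:3,:3]@np.array([(u-cx)/f,(v-cy)/f,1]); o=H[:3,3]; return (o+r*(zt-o[2])/r[2]).round(1)
E
python3 - <<'E'
from h import *
for u,v in [(258,28),(376,28),(264,165),(370,165)]: print(tool_pt(u,v,80))
E
```

```text
[146.1 -33.9  80. ]
[146.1  35.7  80. ]
[ 67.  -33.8  80. ]
[67.1 35.7 80. ]
```

Emit:
arm_command --motion '[0, -0.004, 0.01, -0.5, 0, -0.01, 0.01, -1, 0, -0.016, 0.008, -2, 0, -0.022, 0.006, -2, 0, -0.028, 0.002, -2, 0, -0.034, 0, -2, 0, -0.038, 0, -2, 0, -0.04, 0, -2]'

```text
time: 15.95
position: [510.5, 72.9, 177.8]
orientation: [[0.981, 0.195, 0.0], [0.195, -0.981, -0.001], [-0.0, 0.001, -1.0]]
contact_force: [0.1, -0.6, -3.1]
width: 21.3
```

Emit:
arm_command --motion '[0, -0.04, 0, -2, 0, -0.04, 0, -2, 0, -0.036, 0, -2, -0.001, -0.032, 0, -2, -0.001, -0.028, 0, -2, -0.001, -0.024, 0, -1, -0.001, -0.018, 0, 0, 0, -0.012, 0, 0]'

```text
time: 16.75
position: [506.0, -157.1, 177.7]
orientation: [[1.0, 0.004, -0.001], [0.004, -1.0, -0.001], [-0.001, 0.001, -1.0]]
contact_force: [0.1, 0.6, -2.8]
width: 21.7
```

Emit:
arm_command --motion '[0, -0.01, 0, 0, 0, -0.009, 0, 0, 0, -0.008, 0, 0, 0, -0.007, 0, 0, 0, -0.006, 0, 0, 0, -0.004, 0, 0, 0, 0, 0, 0, 0, 0, 0, 0]'

```text
time: 17.55
position: [507.1, -198.4, 177.5]
orientation: [[1.0, 0.008, -0.0], [0.008, -1.0, 0.0], [-0.0, -0.0, -1.0]]
contact_force: [0.5, -0.1, -2.3]
width: 21.4
```

```bash
python3 - <<'E'
from h import *
o=observe(); print(o['position'],o['orientation'].round(4).tolist(),o['contact_force'],o['joint_vel'].round(2))
cap('wrist','w7.png'); cap('scene','s7.png')
E
```

```text
[ 507.13818076 -198.44749446  177.4639771 ] [[1.0, 0.0076, -0.0001], [0.0076, -1.0, 0.0003], [-0.0001, -0.0003, -1.0]] [ 0.54997372 -0.10954608 -2.34317408] [ 0.28 -0.07  0.22  0.01 -0.01  0.11]
```

View pics/w7.png

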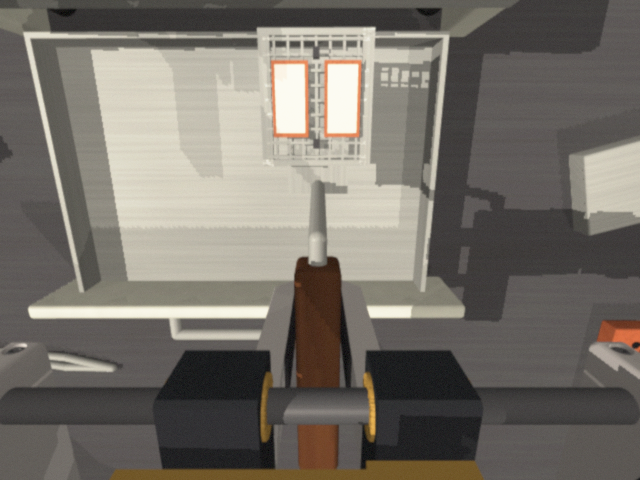

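View pics/s7.png

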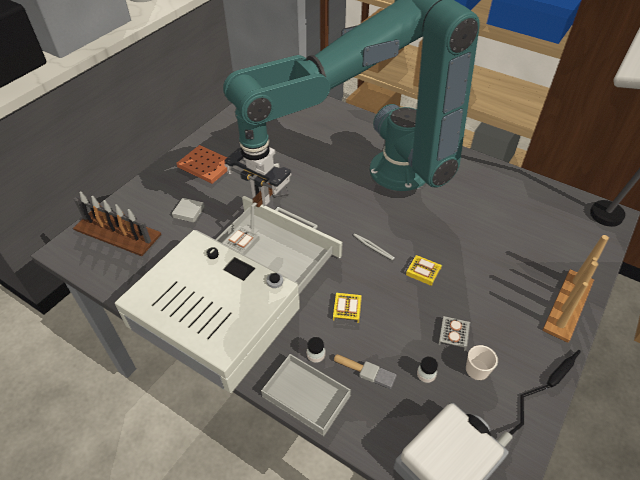

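```bash
python3 - <<'E'
from h import *
o=observe(); M=T('wrist',o); dd=np.load('/tmp/wrist.npz')['d']; C=cloud('wrist',dd,M)
for u in (120,200,400,430):
  print(u,[(v,C[v,u].round(0).tolist()) for v in (10,25,33,36,40,46,60,270,278,283,290,300,308)])
for v in (100,200): print(v,[(u,C[v,u].round(0).tolist()) for u in (428,432,435,438,441,446)])
E
```

```text
120 [(10, [691.0, -35.0, -0.0]), (25, [680.0, -34.0, -0.0]), (33, [663.0, -56.0, 46.0]), (36, [661.0, -56.0, 46.0]), (40, [660.0, -52.0, 39.0]), (46, [660.0, -43.0, 23.0]), (60, [650.0, -40.0, 20.0]), (270, [469.0, -12.0, 20.0]), (278, [461.0, -10.0, 19.0]), (283, [458.0, -13.0, 25.0]), (290, [458.0, -22.0, 41.0]), (300, [458.0, -32.0, 61.0]), (308, [457.0, -39.0, 74.0])]
200 [(10, [692.0, -101.0, 0.0]), (25, [681.0, -100.0, -1.0]), (33, [664.0, -113.0, 45.0]), (36, [662.0, -113.0, 46.0]), (40, [661.0, -111.0, 39.0]), (46, [660.0, -106.0, 22.0]), (60, [651.0, -104.0, 19.0]), (270, [470.0, -88.0, 20.0]), (278, [462.0, -88.0, 21.0]), (283, [460.0, -89.0, 27.0]), (290, [459.0, -94.0, 41.0]), (300, [459.0, -100.0, 61.0]), (308, [458.0, -104.0, 73.0])]
400 [(10, [693.0, -266.0, -0.0]), (25, [683.0, -267.0, -1.0]), (33, [665.0, -258.0, 45.0]), (36, [663.0, -258.0, 46.0]), (40, [662.0, -260.0, 38.0]), (46, [662.0, -264.0, 22.0]), (60, [652.0, -265.0, 21.0]), (270, [472.0, -279.0, 20.0]), (278, [463.0, -280.0, 19.0]), (283, [462.0, -278.0, 27.0]), (290, [461.0, -275.0, 42.0]), (300, [461.0, -270.0, 62.0]), (308, [459.0, -268.0, 73.0])]
430 [(10, [691.0, -289.0, 9.0]), (25, [683.0, -292.0, 0.0]), (33, [665.0, -280.0, 46.0]), (36, [663.0, -280.0, 45.0]), (40, [662.0, -282.0, 39.0]), (46, [662.0, -288.0, 20.0]), (60, [653.0, -289.0, 20.0]), (270, [464.0, -314.0, -0.0]), (278, [462.0, -310.0, 16.0]), (283, [461.0, -307.0, 26.0]), (290, [461.0, -302.0, 42.0]), (300, [462.0, -295.0, 63.0]), (308, [459.0, -292.0, 73.0])]
100 [(428, [622.0, -290.0, 23.0]), (432, [621.0, -290.0, 33.0]), (435, [621.0, -290.0, 40.0]), (438, [620.0, -291.0, 44.0]), (441, [620.0, -293.0, 46.0]), (446, [625.0, -312.0, -1.0])]
200 [(428, [543.0, -291.0, 44.0]), (432, [544.0, -294.0, 46.0]), (435, [536.0, -312.0, 0.0]), (438, [536.0, -315.0, -1.0]), (441, [536.0, -318.0, -1.0]), (446, [536.0, -323.0, -1.0])]
```

Emit:
arm_command --motion '[-0.001, 0, -0.004, 0, -0.001, 0, -0.009, 0, -0.001, 0, -0.012, 0, 0, 0, -0.012, 0, 0, 0, -0.009, 0, 0, 0, -0.005, 0, 0, 0, -0.003, 0, 0, 0, -0.002, 0]'

```text
time: 18.45
position: [504.2, -198.7, 121.4]
orientation: [[1.0, 0.007, 0.0], [0.007, -1.0, -0.0], [0.0, 0.0, -1.0]]
contact_force: [-0.0, 0.4, -2.7]
width: 21.4
```

Emit:
arm_command --motion '[0, 0, -0.002, 0, 0, 0, -0.002, 0, 0, 0, -0.002, 0, 0, 0, -0.002, 0, 0, 0, -0.001, 0, 0, 0, 0, 0, 0, 0, 0, 0, 0, 0, 0, 0]'

```text
time: 19.25
position: [504.2, -198.7, 112.7]
orientation: [[1.0, 0.007, 0.0], [0.007, -1.0, -0.0], [0.0, 0.0, -1.0]]
contact_force: [0.5, -0.1, -1.8]
width: 21.7
```

```bash
python3 - <<'E'
from h import *
o=observe(); print(o['position'],o['orientation'].round(4).tolist(),o['contact_force'],o['joint_vel'].round(2))
cap('wrist','w8.png')
E
```

```text
[ 504.20966336 -198.72291629  112.6500532 ] [[1.0, 0.0073, 0.0003], [0.0073, -1.0, -0.0002], [0.0003, 0.0002, -1.0]] [ 0.45432561 -0.06352637 -1.83050611] [-0.05  0.09 -0.01 -0.12  0.07  0.05]
```

View pics/w8.png

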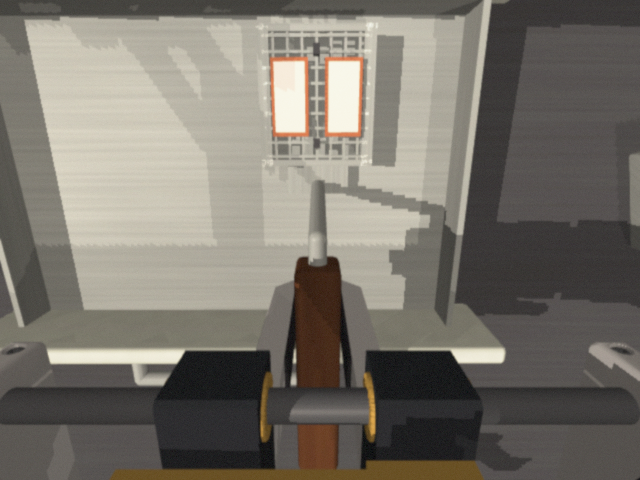

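Emit:
arm_command --motion '[-0.004, 0, 0, 0, -0.008, 0, 0, 0, -0.012, 0, 0, 0, -0.012, 0, 0, 0, -0.012, 0, 0, 0, -0.012, 0, 0, 0, -0.008, 0, 0, 0, -0.002, 0, 0, 0]'

```text
time: 20.1
position: [433.1, -198.7, 112.6]
orientation: [[1.0, 0.007, 0.0], [0.007, -1.0, -0.0], [0.0, 0.0, -1.0]]
contact_force: [-0.4, -0.9, -1.5]
width: 21.6
```

Emit:
arm_command --motion '[0, 0, 0.004, 0, 0, 0, 0.016, 0, 0, 0, 0.03, 0, 0, 0, 0.03, 0, 0, 0, 0.03, 0, 0, 0, 0.02, 0, 0, 0, 0, 0, 0, 0, 0, 0]'

```text
time: 20.9
position: [434.4, -198.7, 242.3]
orientation: [[1.0, 0.008, 0.0], [0.008, -1.0, -0.0], [0.0, 0.0, -1.0]]
contact_force: [0.3, 0.2, -1.9]
width: 21.6
```

```bash
python3 - <<'E'
from h import *
o=observe(); print(o['position'],o['orientation'].round(4).tolist(),o['contact_force'],o['joint_vel'].round(2))
cap('wrist','w9.png')
E
python3 racks.py top9
```

```text
[ 434.40821675 -198.66654395  242.27725612] [[1.0, 0.0076, 0.0003], [0.0076, -1.0, -0.0002], [0.0003, 0.0002, -1.0]] [ 0.30562796  0.23547834 -1.89313535] [-0.04  0.77  2.59 -0.14  0.04  0.03]
top col [229. 206. 130.] 637 c [596.2 150.9] rect [594.8 150.7] [80.5 69.2] 25.7 pca -147.5
top col [182. 166. 150.] 661 c [535.8 403.1] rect [535.7 403.2] [81.  72.2] 17.2 pca -162.7
top col [231. 202. 125.] 710 c [360.8 269.3] rect [361.4 268.6] [69.9 81.5] 3.7 pca 97.2
```

View pics/w9.png

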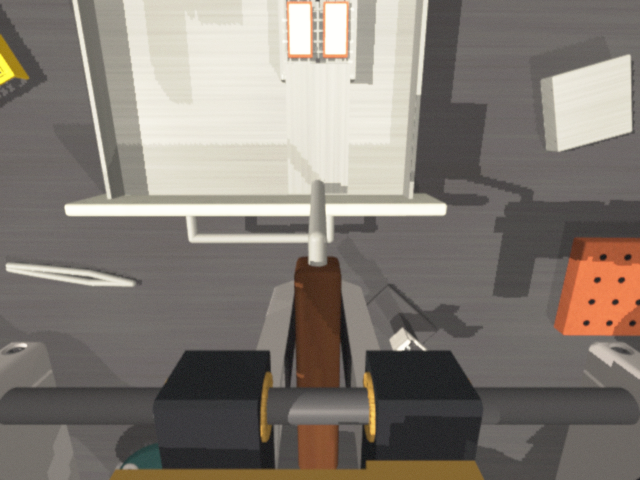

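View pics/top9.png

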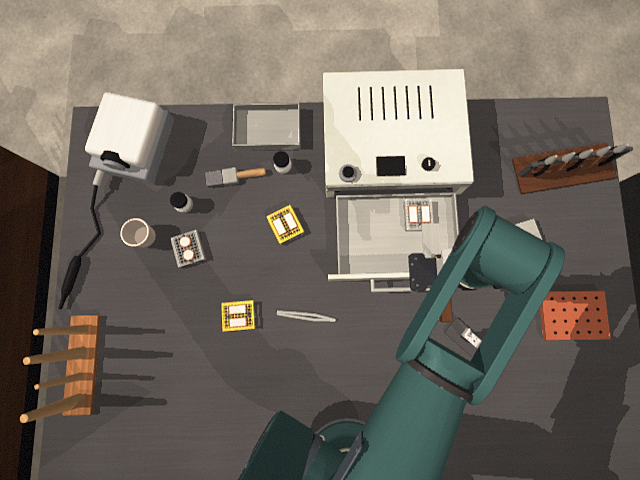

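Emit:
arm_command --motion '[-0.003, 0.02, 0, 0.5, -0.006, 0.038, 0, 1, -0.006, 0.038, 0, 1.2, -0.006, 0.038, 0, 1.2, -0.006, 0.038, 0, 1.2, -0.006, 0.038, 0, 1.2, -0.006, 0.038, 0, 1.2, -0.006, 0.038, 0, 1.2]'

```text
time: 21.8
position: [387.9, 88.7, 240.8]
orientation: [[0.987, 0.159, -0.003], [0.159, -0.987, -0.0], [-0.003, -0.0, -1.0]]
contact_force: [1.3, 0.3, -1.1]
width: 21.7
```

Emit:
arm_command --motion '[-0.006, 0.038, 0, 1.2, -0.006, 0.038, 0, 1.2, -0.006, 0.038, 0, 1.2, -0.006, 0.038, 0, 1.2, -0.006, 0.038, 0, 1.2, -0.006, 0.038, -0.02, 1.2, -0.006, 0.03, -0.03, 0.9, 0, 0, -0.02, 0]'

```text
time: 22.6
position: [344.6, 347.5, 168.3]
orientation: [[0.954, 0.301, -0.005], [0.301, -0.954, -0.002], [-0.006, 0.0, -1.0]]
contact_force: [0.4, -0.1, -0.9]
width: 21.2
```

```bash
python3 - <<'E'
from h import *
o=observe(); print(o['position'],o['orientation'].round(4).tolist(),o['contact_force'],o['joints'].round(0))
cap('wrist','w10.png')
E
python3 racks.py top10
```

```text
[344.60674024 347.4866141  168.34318314] [[0.9537, 0.3007, -0.0052], [0.3007, -0.9537, -0.0021], [-0.0056, 0.0004, -1.0]] [ 0.43813289 -0.11338772 -0.94742872] [ 39.  -1.  92.   0.  90. 111.]
top col [229. 206. 130.] 635 c [596.4 151.1] rect [595.2 150.4] [79.3 69.2] 26.2 pca -150.0
top col [181. 166. 150.] 661 c [535.8 403.2] rect [534.9 402.9] [82.  72.7] 18.0 pca -162.7
top col [226. 201. 125.] 715 c [360.7 269.5] rect [361.3 269.1] [70.  80.5] 3.8 pca 96.3
```

View pics/w10.png

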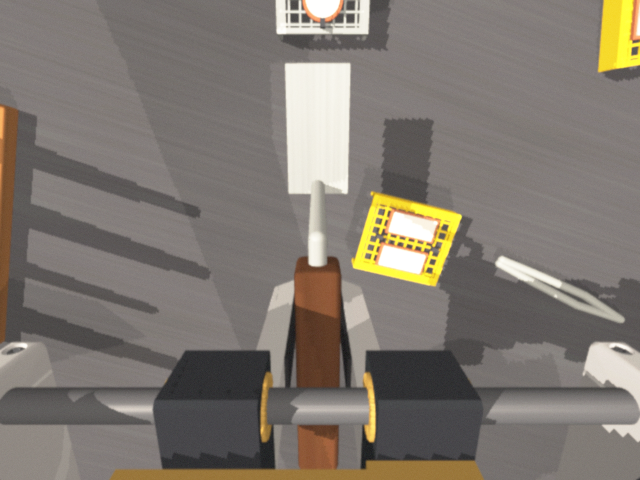

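Emit:
arm_command --motion '[0.001, -0.002, -0.02, 0, 0, 0, -0.02, 0, 0, 0, -0.016, 0, 0, 0, -0.01, 0, 0, 0, -0.007, 0, 0, 0, -0.004, 0, 0, 0, 0, 0, 0, 0, 0, 0]'

```text
time: 23.5
position: [348.6, 343.6, 96.3]
orientation: [[0.955, 0.296, 0.001], [0.296, -0.955, 0.001], [0.001, -0.0, -1.0]]
contact_force: [0.1, -0.3, -1.7]
width: 21.7
```

```bash
python3 - <<'E'
from h import *
o=observe(); print(o['position'],o['orientation'].round(4).tolist(),o['contact_force'],o['joints'].round(0))
d=np.array([535.3,403])-o['position'][:2]; c,s=o['orientation'][0,0],o['orientation'][1,0]; print(d@[c,s],d@[-s,c])
cap('wrist','w11.png')
E
```

```text
[348.55693888 343.60585887  96.27349742] [[0.9552, 0.296, 0.0011], [0.296, -0.9552, 0.0007], [0.0013, -0.0004, -1.0]] [ 0.11223595 -0.29063411 -1.66485704] [ 38.   1.  98.  -0.  81. 111.]
195.95517607765805 1.463526315800216
```

View pics/w11.png

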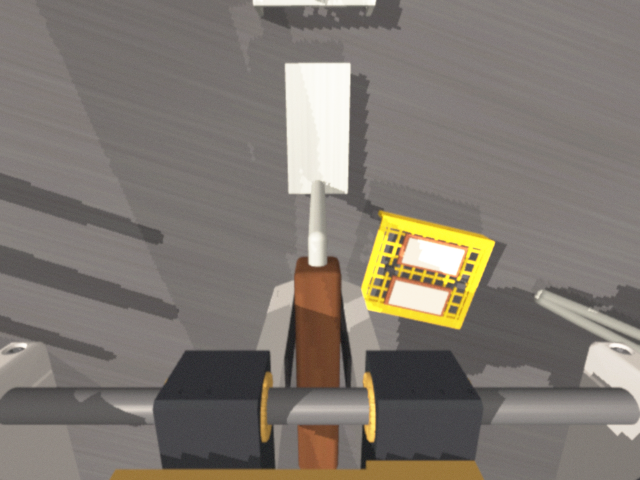

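Emit:
arm_command --motion '[0, 0, -0.006, 0, 0.006, 0.002, 0, 0, 0.014, 0.0043, 0, 0, 0.018, 0.0056, 0, 0, 0.018, 0.0056, 0, 0, 0.016, 0.005, 0, 0, 0.01, 0.0031, 0, 0, 0.004, 0.0012, 0, 0]'

```text
time: 24.35
position: [435.1, 370.3, 89.2]
orientation: [[0.955, 0.296, -0.0], [0.296, -0.955, -0.0], [-0.0, 0.0, -1.0]]
contact_force: [-0.5, -1.0, -1.1]
width: 21.7
```

```bash
python3 - <<'E'
from h import *
o=observe(); print(o['position'],o['orientation'].round(4).tolist(),o['contact_force'],o['joints'].round(0))
cap('wrist','w12.png')
E
```

```text
[435.06093603 370.3024941   89.22214486] [[0.9553, 0.2956, -0.0001], [0.2956, -0.9553, -0.0003], [-0.0002, 0.0002, -1.0]] [-0.47088856 -1.03422749 -1.06006813] [ 35.  12.  87.  -0.  81. 108.]
```

View pics/w12.png

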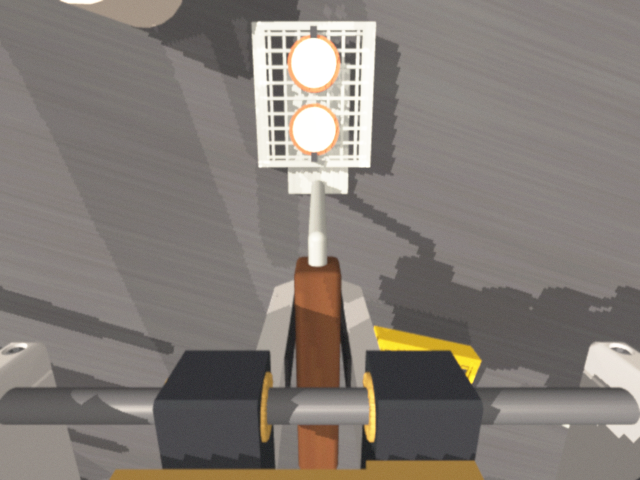

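Blade under rack_c (near edge row 165, blade centred). Lift.

Emit:
arm_command --motion '[0, 0, 0, 0, 0, 0, 0.004, 0, 0, 0, 0.008, 0, 0, 0, 0.012, 0, 0, 0, 0.016, 0, 0, 0, 0.018, 0, 0, 0, 0.018, 0, 0, 0, 0.012, 0]'

```text
time: 25.2
position: [434.4, 370.5, 180.3]
orientation: [[0.955, 0.296, 0.003], [0.296, -0.955, 0.002], [0.003, -0.001, -1.0]]
contact_force: [0.2, -0.1, -2.9]
width: 21.8
```

```bash
python3 - <<'E'
from h import *
o=observe(); print(o['position'],o['orientation'].round(4).tolist(),o['contact_force'],o['joints'].round(0))
cap('wrist','w13.png')
E
```

```text
[434.4413597  370.49043045 180.29922809] [[0.9551, 0.2963, 0.0026], [0.2963, -0.9551, 0.0018], [0.003, -0.0009, -1.0]] [ 0.20351714 -0.11698227 -2.89041356] [ 35.   8.  80.  -0.  91. 108.]
```

View pics/w13.png

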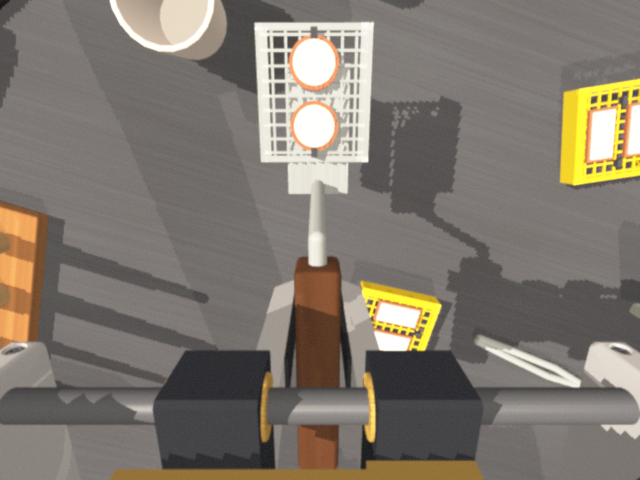

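Emit:
arm_command --motion '[0, -0.004, 0, -0.3, 0.001, -0.01, 0, -0.8, 0.003, -0.016, 0, -1.2, 0.004, -0.022, 0, -1.2, 0.005, -0.028, 0, -1.2, 0.005, -0.034, 0, -1.2, 0.006, -0.038, 0, -1.2, 0.006, -0.04, 0, -1.2]'

```text
time: 26.05
position: [463.4, 175.5, 176.4]
orientation: [[0.988, 0.153, -0.002], [0.153, -0.988, -0.001], [-0.002, 0.001, -1.0]]
contact_force: [0.5, -1.4, -1.7]
width: 21.6
```

Emit:
arm_command --motion '[0.006, -0.04, 0, -1.2, 0.006, -0.04, 0, -1.2, 0.006, -0.036, 0, -1.2, 0.005, -0.032, 0, -1.2, 0.005, -0.028, 0, -1.2, 0.004, -0.022, 0, -1.2, 0.003, -0.016, 0, -1.2, 0.003, -0.012, 0, 0]'

```text
time: 26.85
position: [501.0, -50.1, 176.5]
orientation: [[1.0, 0.006, -0.002], [0.006, -1.0, -0.0], [-0.002, 0.0, -1.0]]
contact_force: [-0.5, 0.0, -1.8]
width: 21.6
```

Emit:
arm_command --motion '[0, -0.01, 0, 0, 0, -0.008, 0, 0, 0, -0.006, 0, 0, 0, -0.004, 0, 0, 0, -0.004, 0, 0, 0, 0, 0, 0, 0, 0, 0, 0, 0, 0, 0, 0]'

```text
time: 27.65
position: [502.1, -79.5, 177.5]
orientation: [[1.0, 0.01, -0.0], [0.01, -1.0, 0.0], [-0.0, -0.0, -1.0]]
contact_force: [-0.2, -0.4, -3.2]
width: 21.8
```

```bash
python3 - <<'E'
from h import *
o=observe(); print(o['position'],o['orientation'].round(4).tolist(),o['contact_force'],o['joints'].round(0))
cap('wrist','w14.png')
E
```

```text
[502.12067709 -79.52898551 177.51407538] [[1.0, 0.0097, -0.0], [0.0097, -1.0, 0.0001], [-0.0, -0.0001, -1.0]] [-0.23771171 -0.37294077 -3.1779324 ] [-15.   1.  89.   0.  90.  74.]
```

View pics/w14.png

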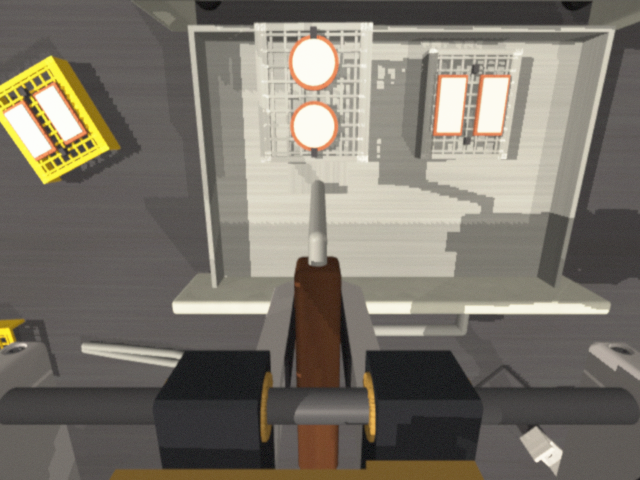

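Emit:
arm_command --motion '[-0.001, 0, -0.004, 0, 0, 0, -0.009, 0, 0, 0, -0.012, 0, 0, 0, -0.012, 0, 0, 0, -0.009, 0, 0, 0, -0.005, 0, 0, 0, -0.003, 0, 0, 0, -0.002, 0]'

```text
time: 28.5
position: [501.2, -79.9, 121.4]
orientation: [[1.0, 0.009, 0.0], [0.009, -1.0, -0.0], [0.0, 0.0, -1.0]]
contact_force: [-0.3, -0.2, -1.9]
width: 21.7
```

Emit:
arm_command --motion '[0, 0, -0.002, 0, 0, 0, -0.002, 0, 0, 0, -0.002, 0, 0, 0, -0.002, 0, 0, 0, -0.001, 0, 0, 0, 0, 0, 0, 0, 0, 0, 0, 0, 0, 0]'

```text
time: 29.3
position: [501.2, -79.9, 112.7]
orientation: [[1.0, 0.009, 0.0], [0.009, -1.0, -0.0], [0.0, 0.0, -1.0]]
contact_force: [-0.1, 0.2, -1.9]
width: 21.6
```

Emit:
arm_command --motion '[-0.004, 0, 0, 0, -0.008, 0, 0, 0, -0.012, 0, 0, 0, -0.012, 0, 0, 0, -0.012, 0, 0, 0, -0.01, 0, 0, 0, -0.008, 0, 0, 0, -0.002, 0, 0, 0]'

```text
time: 30.1
position: [432.2, -79.9, 112.6]
orientation: [[1.0, 0.009, 0.0], [0.009, -1.0, -0.0], [0.0, 0.0, -1.0]]
contact_force: [-0.2, -0.3, -2.1]
width: 21.8
```

```bash
python3 - <<'E'
from h import *
o=observe(); print(o['position'],o['orientation'].round(4).tolist(),o['contact_force'],o['joints'].round(0))
cap('wrist','w15.png')
E
```

```text
[432.20452281 -79.86351319 112.62911538] [[1.0, 0.0087, 0.0002], [0.0087, -1.0, -0.0002], [0.0002, 0.0002, -1.0]] [-0.20467325 -0.33896113 -2.0636514 ] [-18.  -6. 103.  -0.  83.  72.]
```

View pics/w15.png

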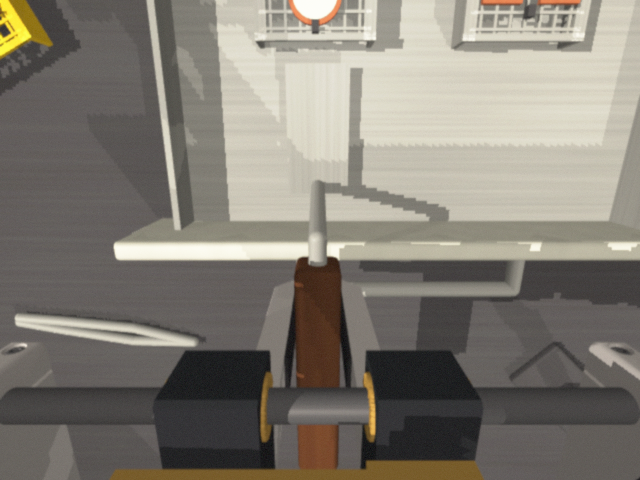

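Emit:
arm_command --motion '[0, 0, 0.004, 0, 0, 0, 0.016, 0, 0, 0, 0.03, 0, 0, 0, 0.03, 0, 0, 0, 0.03, 0, -0.003, -0.01, 0.005, -2, -0.007, -0.023, 0, -4, -0.007, -0.025, 0, -4]'

```text
time: 30.95
position: [415.8, -138.7, 226.7]
orientation: [[0.986, -0.167, -0.001], [-0.167, -0.986, -0.0], [-0.001, 0.0, -1.0]]
contact_force: [0.3, -0.4, -2.2]
width: 21.5
```

Emit:
arm_command --motion '[-0.008, -0.03, 0, -5, -0.008, -0.03, 0, -5, -0.008, -0.03, 0, -5, -0.008, -0.03, 0, -5, -0.008, -0.03, 0, -5, -0.01, -0.03, 0, -5, -0.01, -0.03, 0, -4.7, 0, 0, 0, 0]'

```text
time: 31.75
position: [354.0, -351.1, 225.4]
orientation: [[0.712, -0.702, -0.003], [-0.702, -0.712, 0.001], [-0.003, 0.002, -1.0]]
contact_force: [0.2, 0.4, -2.2]
width: 21.2
```

```bash
python3 - <<'E'
from h import *
o=observe(); print(o['position'],o['orientation'].round(4).tolist(),o['contact_force'],o['joints'].round(0))
p,dd=cap('wrist','w16.png'); cap('top','top16.png')
E
```

```text
[ 354.02349672 -351.10639778  225.36427559] [[0.7122, -0.7019, -0.0031], [-0.7019, -0.7122, 0.0007], [-0.0027, 0.0017, -1.0]] [ 0.23213087  0.36925959 -2.16295446] [-51.  -1.  86.  -0.  96.  83.]
```

View pics/top16.png

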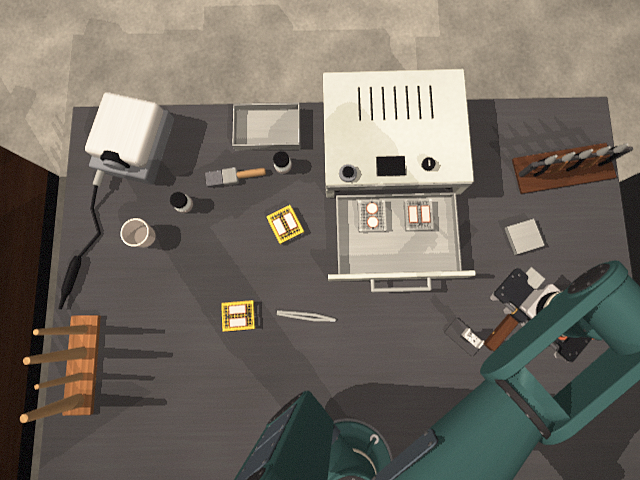

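Emit:
arm_command --motion '[0, 0, -0.015, 0, 0, 0, -0.025, 0, 0, 0, -0.025, 0, 0, 0, -0.02, 0, 0, 0, -0.01, 0, 0, 0, 0, 0, 0, 0, 0, 0, 0, 0, 0, 0]'

```text
time: 32.65
position: [356.8, -348.4, 133.9]
orientation: [[0.717, -0.697, 0.002], [-0.697, -0.717, -0.002], [0.003, 0.0, -1.0]]
contact_force: [0.0, 0.5, -2.0]
width: 21.7
```

```bash
python3 - <<'E'
from h import *
o=observe(); print(o['position'],o['orientation'].round(4).tolist(),o['contact_force'],o['joints'].round(0))
p,dd=cap('wrist','w17.png')
E
```

```text
[ 356.82093018 -348.3627292   133.9390575 ] [[0.7175, -0.6966, 0.0018], [-0.6966, -0.7175, -0.0022], [0.0028, 0.0004, -1.0]] [ 0.0445033   0.50646757 -1.96926011] [-51.   1.  94.  -0.  85.  83.]
```

View pics/w17.png

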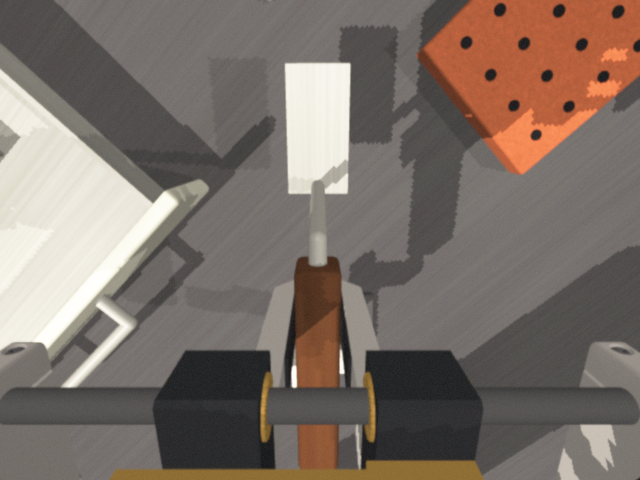

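Emit:
arm_command --motion '[-0.0015, 0.0005, -0.008, 0, 0, 0, -0.012, 0, 0, 0, -0.01, 0, 0, 0, -0.007, 0, 0, 0, -0.004, 0, 0, 0, -0.003, 0, 0, 0, -0.002, 0, 0, 0, 0, 0]'

```text
time: 33.5
position: [354.6, -347.4, 86.5]
orientation: [[0.717, -0.697, -0.0], [-0.697, -0.717, -0.0], [0.0, 0.0, -1.0]]
contact_force: [-0.4, -0.5, -1.3]
width: 21.7
```

```bash
python3 - <<'E'
from h import *
o=observe(); print(o['position'],o['orientation'].round(4).tolist(),o['contact_force'],o['joints'].round(0))
E
```

```text
[ 354.62877976 -347.43463066   86.48276129] [[0.7172, -0.6969, -0.0001], [-0.6969, -0.7172, -0.0001], [0.0, 0.0001, -1.0]] [-0.3828954  -0.47412135 -1.34540349] [-51.   3.  98.  -0.  80.  83.]
```

Lower 1 mm, then open partly and rise.

Emit:
arm_command --motion '[0, 0, -0.001, 0, 0, 0, 0, 0, 0, 0, 0, 0, 0, 0, 0, 0, 0, 0, 0, 0, 0, 0, 0, 0, 0, 0, 0, 0, 0, 0, 0, 0]'

```text
time: 34.3
position: [354.6, -347.4, 85.5]
orientation: [[0.717, -0.697, -0.0], [-0.697, -0.717, -0.0], [-0.0, 0.0, -1.0]]
contact_force: [-0.2, 0.4, -1.3]
width: 21.7
```

Emit:
arm_command --motion '[0, 0, 0, 0, 0, 0, 0, 0, 0, 0, 0, 0, 0, 0, 0, 0, 0, 0, 0, 0, 0, 0, 0, 0, 0, 0, 0, 0, 0, 0, 0, 0]' --fingers 0.6

```text
time: 35.1
position: [354.6, -347.4, 85.5]
orientation: [[0.717, -0.697, -0.0], [-0.697, -0.717, -0.0], [-0.0, 0.0, -1.0]]
contact_force: [-0.3, -0.3, 0.3]
width: 74.7
```

Emit:
arm_command --motion '[0, 0, 0.005, 0, 0, 0, 0.02, 0, 0, 0, 0.03, 0, 0, 0, 0.03, 0, 0, 0, 0.03, 0, 0, 0, 0.02, 0, 0, 0, 0, 0, 0, 0, 0, 0]'

```text
time: 35.9
position: [354.6, -347.3, 220.4]
orientation: [[0.717, -0.697, 0.0], [-0.697, -0.717, -0.0], [0.0, 0.0, -1.0]]
contact_force: [0.0, -0.1, 0.9]
width: 75.4
```

```bash
python3 - <<'E'
from h import *
o=observe(); print(o['position'],o['orientation'].round(4).tolist(),o['contact_force'],o['joints'].round(0))
p,dd=cap('wrist','w18.png'); M=T('wrist',o)
C=cloud('wrist',dd,M);x,y,z=C[...,0],C[...,1],C[...,2]; pf=p.astype(float)
wood=(dd>0)&(x>250)&(x<480)&(y<-230)&(y>-470)&(z>70)&(z<105)&(pf[...,0]>pf[...,2]*1.5)
info('wood %.1f'%np.median(z[wood]),flat('wrist',wood,93,M))
E
```

```text
[ 354.60263354 -347.33602349  220.36904209] [[0.7172, -0.6969, 0.0002], [-0.6969, -0.7172, -0.0003], [0.0003, 0.0001, -1.0]] [ 0.02935574 -0.10183554  0.89272728] [-51.  -2.  87.  -0.  95.  83.]
wood 92.5 3173 c [ 335.3 -330.5] rect [ 333.2 -328.4] [ 22.2 118.8] 45.6 pca 136.0
```

View pics/w18.png

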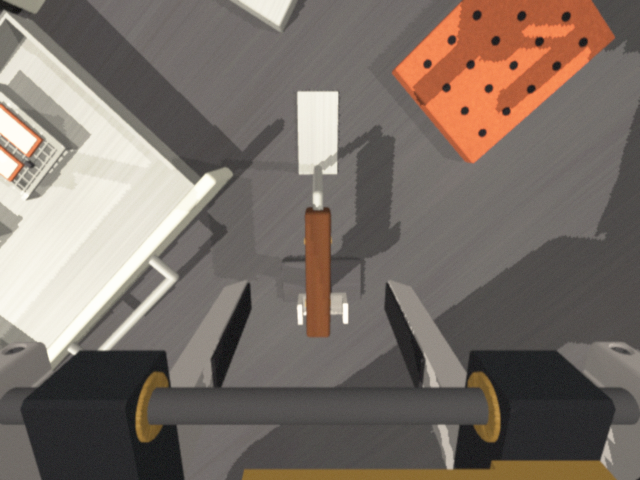

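Emit:
arm_command --motion '[0.002, 0.02, 0, 5, 0.003, 0.03, 0, 6.5, 0.003, 0.03, 0, 6.5, 0.003, 0.03, 0, 6.5, 0.003, 0.03, 0, 6.5, 0.003, 0.03, 0, 6.5, 0.003, 0.03, 0, 6.5, 0, 0.008, 0, 0.5]' --fingers -1 --force 20

```text
time: 36.75
position: [373.9, -136.9, 218.6]
orientation: [[1.0, 0.01, -0.003], [0.01, -1.0, 0.002], [-0.003, -0.002, -1.0]]
contact_force: [-0.3, -0.2, -0.0]
width: 14.4
```

Emit:
arm_command --motion '[0, 0, -0.02, 0, 0, 0, -0.03, 0, 0, 0, -0.03, 0, 0, 0, -0.03, 0, 0, 0, -0.025, 0, 0, 0, -0.02, 0, 0, 0, -0.005, 0, 0, 0, 0, 0]'

```text
time: 37.55
position: [373.5, -139.3, 59.1]
orientation: [[1.0, 0.004, -0.003], [0.004, -1.0, 0.001], [-0.003, -0.001, -1.0]]
contact_force: [0.4, 0.5, -0.5]
width: 0.2
```

Emit:
arm_command --motion '[0.008, 0, 0, 0, 0.01, 0, 0, 0, 0.006, 0, 0, 0, 0.004, 0, 0, 0, 0.004, 0, 0, 0, 0.004, 0, 0, 0, 0.006, 0, 0, 0, 0.008, 0, 0, 0]'

```text
time: 38.35
position: [424.6, -139.2, 60.4]
orientation: [[1.0, 0.005, -0.001], [0.005, -1.0, 0.0], [-0.001, -0.0, -1.0]]
contact_force: [-2.1, -0.4, 1.5]
width: 0.5
```

Emit:
arm_command --motion '[0.01, 0, 0, 0, 0.012, 0, 0, 0, 0.014, 0, 0, 0, 0.014, 0, 0, 0, 0.014, 0, 0, 0, 0.014, 0, 0, 0, 0.014, 0, 0, 0, 0.014, 0, 0, 0]'

```text
time: 39.15
position: [531.7, -138.7, 60.0]
orientation: [[1.0, 0.006, -0.001], [0.006, -1.0, 0.001], [-0.001, -0.001, -1.0]]
contact_force: [-3.3, 1.2, 1.5]
width: 0.2
```

Emit:
arm_command --motion '[0.014, 0, 0, 0, 0.012, 0, 0, 0, 0.01, 0, 0, 0, 0.008, 0, 0, 0, 0.006, 0, 0, 0, 0.005, 0, 0, 0, 0.004, 0, 0, 0, 0.004, 0, 0, 0]'

```text
time: 39.95
position: [593.5, -139.4, 60.2]
orientation: [[1.0, 0.005, -0.001], [0.005, -1.0, 0.0], [-0.001, -0.0, -1.0]]
contact_force: [-2.2, 1.7, -1.3]
width: 0.3
```

Emit:
arm_command --motion '[0.004, 0, 0, 0, 0.003, 0, 0, 0, 0.003, 0, 0, 0, 0.003, 0, 0, 0, 0.002, 0, 0, 0, 0.002, 0, 0, 0, 0, 0, 0, 0, 0, 0, 0, 0]'

```text
time: 40.75
position: [611.1, -139.6, 60.9]
orientation: [[1.0, 0.006, 0.001], [0.006, -1.0, -0.001], [0.001, 0.001, -1.0]]
contact_force: [-0.8, -0.6, -0.7]
width: 0.2
```

Emit:
arm_command --motion '[0.002, 0, 0, 0, 0.002, 0, 0, 0, 0.002, 0, 0, 0, 0.001, 0, 0, 0, 0, 0, 0, 0, 0, 0, 0, 0, 0, 0, 0, 0, 0, 0, 0, 0]'

```text
time: 41.55
position: [615.8, -139.5, 60.9]
orientation: [[1.0, 0.005, -0.004], [0.005, -1.0, -0.0], [-0.004, 0.0, -1.0]]
contact_force: [-7.8, -0.1, 3.9]
width: 0.6
```

Emit:
arm_command --motion '[0.002, 0, 0, 0, 0.001, 0, 0, 0, 0, 0, 0, 0, 0, 0, 0, 0, 0, 0, 0, 0, 0, 0, 0, 0, 0, 0, 0, 0, 0, 0, 0, 0]'

```text
time: 42.35
position: [616.0, -139.6, 60.9]
orientation: [[1.0, 0.005, -0.011], [0.005, -1.0, 0.0], [-0.011, -0.0, -1.0]]
contact_force: [-14.1, 0.1, 8.5]
width: 0.2
```

Emit:
arm_command --motion '[-0.01, 0, 0, 0, -0.015, 0, 0, 0, -0.015, 0, 0.01, 0, 0, 0, 0.03, 0, 0, 0.01, 0.04, 0, 0, 0.03, 0.04, 0, 0, 0.04, 0.04, 0, 0, 0.04, 0.03, 0]'

```text
time: 43.15
position: [581.8, -23.4, 249.1]
orientation: [[1.0, 0.004, 0.006], [0.004, -1.0, -0.0], [0.006, 0.0, -1.0]]
contact_force: [-0.2, -0.8, 0.1]
width: 0.6
```

Emit:
arm_command --motion '[0.01, 0.006, 0, 0, 0.01, 0, 0, 0, 0, 0, 0, 0, 0, 0, 0, 0, 0, 0, 0, 0, 0, 0, 0, 0, 0, 0, 0, 0, 0, 0, 0, 0]'

```text
time: 43.95
position: [600.5, -18.4, 245.8]
orientation: [[1.0, 0.005, -0.0], [0.005, -1.0, -0.0], [-0.0, 0.0, -1.0]]
contact_force: [-0.4, 0.2, -0.3]
width: 0.3
```

```bash
python3 - <<'E'
from h import *
o=observe(); print(o['position'],o['contact_force'],o['joints'].round(0))
p,dd=cap('wrist','w19.png'); M=T('wrist',o); C=cloud('wrist',dd,M);x,y,z=C[...,0],C[...,1],C[...,2]
for r in place_of('start_top','wrist')[:3]: u,v=r['xy']; print(r, C[int(v),int(u)])
pd,td=cap('top','top19.png'); CT=cloud('top',td)
for r in place_of('start_top','top')[:3]: u,v=r['xy']; print(r, CT[int(v),int(u)])
m=(dd>0)&(z>134)&(z<160)&(p.max(-1)<90)&(abs(x-692)<50)&(abs(y+13)<50)
print(m.sum(), C[m].mean(0), np.percentile(z[m],[5,50,95]) if m.sum() else 0); 
zt=np.median(z[m]); info('btn',flat('wrist',m,zt,M))
Z=td; X=CT; mm=(td>0)&(abs(X[...,2]-74)<8)&(X[...,1]<60)&(X[...,1]>-330)&(X[...,0]>600)&(X[...,0]<680); info('panel',flat('top',mm,74))
E
```

```text
[600.49841218 -18.35301805 245.83476843] [-0.35043701  0.2415884  -0.26905092] [-7. 11. 70. -0. 99. 83.]
{'xy': [311.6, 121.1], 'confidence': 0.91} [696.38062918 -14.72280413 141.5663942 ]
1235 [696.90226322 -14.59051808 141.45665551] [139.92539153 141.53947727 142.76105581]
btn 1235 c [696.9 -14.6] rect [696.8 -14.7] [26.4 26.6] 0.4 pca 62.7
panel 341 c [ 662.1 -234.6] rect [ 661.4 -202.2] [ 15.5 226.8] 0.9 pca 90.1
```

View pics/w19.png

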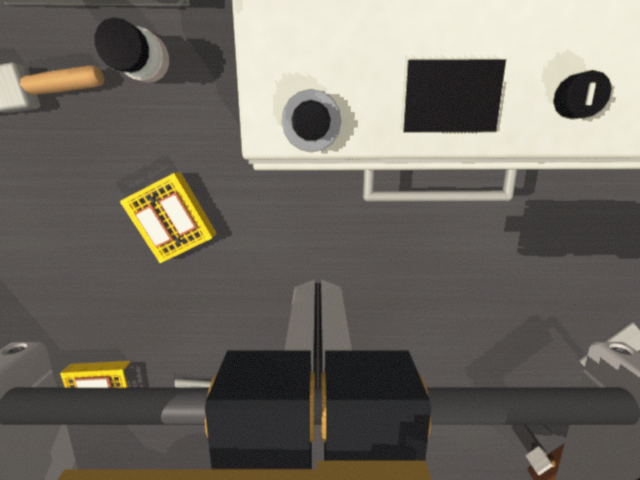

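View pics/top19.png

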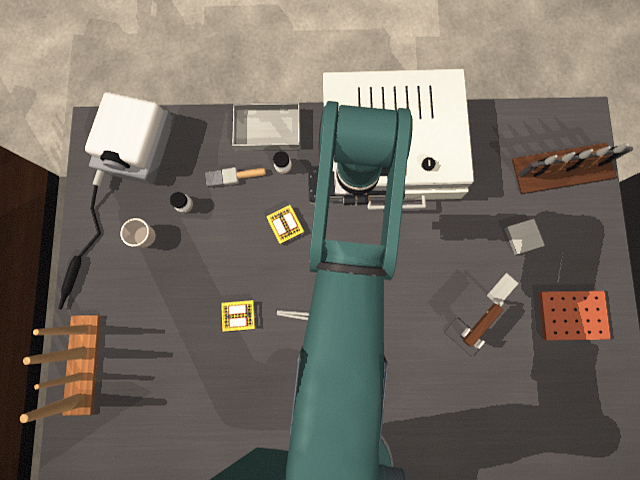

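Emit:
arm_command --motion '[0.02, 0.001, 0, 0, 0.03, 0.001, 0, 0, 0.03, 0.001, 0, 0, 0.016, 0.001, 0, 0, 0, 0, -0.02, 0, 0, 0, -0.025, 0, 0, 0, -0.018, 0, 0, 0, 0, 0]'

```text
time: 44.95
position: [694.9, -13.7, 178.5]
orientation: [[1.0, 0.006, -0.008], [0.006, -1.0, 0.001], [-0.008, -0.001, -1.0]]
contact_force: [-0.1, -0.9, -0.2]
width: 0.2
```

```bash
python3 - <<'E'
from h import *
o=observe(); print(o['position'],o['contact_force'],o['joints'].round(0))
E
```

```text
[694.91530481 -13.74445778 178.50817273] [-0.10500735 -0.87736695 -0.2185966 ] [-6. 25. 60. -0. 96. 84.]
```

Emit:
arm_command --motion '[0.002, -0.001, -0.004, 0, 0, 0, -0.004, 0, 0, 0, -0.004, 0, 0, 0, -0.003, 0, 0, 0, -0.002, 0, 0, 0, -0.002, 0, 0, 0, 0, 0, 0, 0, 0, 0]'

```text
time: 45.75
position: [698.8, -15.0, 164.7]
orientation: [[1.0, 0.006, 0.001], [0.006, -1.0, -0.0], [0.001, 0.0, -1.0]]
contact_force: [-0.0, 0.4, 1.8]
width: 0.6
```

Emit:
arm_command --motion '[0, 0, -0.002, 0, 0, 0, -0.002, 0, 0, 0, -0.002, 0, 0, 0, -0.001, 0, 0, 0, -0.001, 0, 0, 0, 0, 0, 0, 0, 0, 0, 0, 0, 0, 0]'

```text
time: 46.55
position: [698.8, -15.1, 161.1]
orientation: [[1.0, 0.006, 0.004], [0.006, -1.0, -0.001], [0.004, 0.001, -1.0]]
contact_force: [-5.9, 1.0, 15.7]
width: 0.4
```

Emit:
arm_command --motion '[0, 0, 0.01, 0, 0, 0, 0.02, 0, 0, 0, 0.03, 0, 0, 0, 0.04, 0, -0.04, 0, 0, 0, -0.04, 0, 0, 0, -0.04, 0, 0, 0, -0.04, 0, 0, 0]'

```text
time: 47.35
position: [537.0, -15.0, 254.5]
orientation: [[1.0, 0.006, -0.002], [0.006, -1.0, 0.0], [-0.002, -0.0, -1.0]]
contact_force: [0.3, -0.2, 0.6]
width: 0.7
```

Emit:
arm_command --motion '[-0.04, 0.03, 0.02, 0, -0.04, 0.04, 0.02, 0, -0.04, 0.04, 0, 0, -0.04, 0.04, 0, 0, -0.02, 0.04, 0, 0, 0, 0.04, 0, 0, 0, 0.02, 0, 0, 0, 0, 0, 0]'

```text
time: 48.15
position: [376.7, 218.9, 290.0]
orientation: [[1.0, 0.01, -0.002], [0.01, -1.0, -0.0], [-0.002, 0.0, -1.0]]
contact_force: [-0.7, -1.1, -0.4]
width: 0.6
```

```bash
python3 - <<'E'
from h import *
p,dd=cap('scene','s20.png'); pt,td=cap('top','top20.png')
C=cloud('top',td); x,y,z=C[...,0],C[...,1],C[...,2]; M=T('top'); pf=pt.astype(float); ok=td>0
hm=ok&(z>80)&(x<460)&(y<-200)&(y>-460)&(pf[...,0]>pf[...,2]*1.6); info('wood',flat('top',hm,93,M))
m=ok&(abs(z-120)<8)&(x>600)&(y<60)&(y>-350); info('roof',flat('top',m,120,M))
m=ok&(abs(z-55)<8)&(x>560)&(x<660)&(y<60)&(y>-350); info('bar',flat('top',m,55,M))
C=cloud('scene',dd); print(observe()['position'])
E
```

```text
wood 523 c [ 330.8 -322.4] rect [ 330.9 -322.4] [ 24.6 118.6] 46.1 pca 135.7
roof 16244 c [ 813.7 -137.6] rect [ 814.4 -136.2] [304.5 358.6] 0.5 pca 87.8
bar 524 c [ 642.1 -138.5] rect [ 641.1 -139. ] [ 37.4 358.3] 0.5 pca 90.6
[377.25909265 216.75038868 290.28072866]
```

View pics/s20.png

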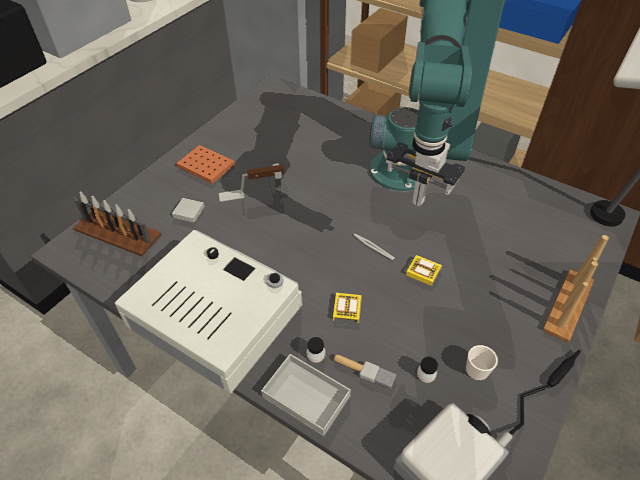

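View pics/top20.png

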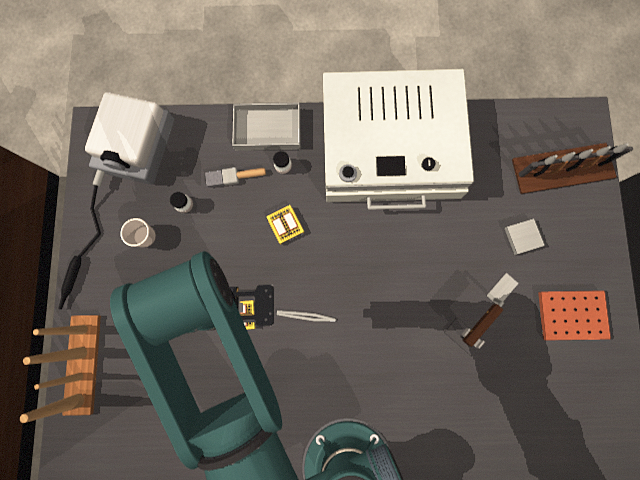

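```bash
python3 -c "
from workcell import *
print(finish_job())"
```

```text
the job is handed in; nothing more can be done
None
```

The job is handed in at about 48 s. Only rack_b and rack_c were on the bench (rack_a was absent), and both are now in the oven drawer with the drawer shut.

- **Racks:** I pulled the drawer open to its stop and carried each rack over on the spatula blade. The wrist camera showed both standing flat and apart on the drawer floor before it was closed. rack_c was knocked about 3–4 cm aside while I placed rack_b, so I re-measured it before picking it up.
- **Spatula:** It is back in its rest. The top camera puts its handle within 0.5 mm and 0.1° of where it started.
- **Drawer:** I pushed it until it stopped, with the force rising to 14 N. Its bar then measured where it should be when shut, to within about 4 mm.
- **Start button:** I pressed it after closing, until it went no further (about 16 N against the 5 N needed), and let it spring back. I could not read the button's or the drawer's travel directly.
- **Other things:** In the last pictures the jars, cup, brush, tweezers, bench block and the yellow look-alike racks all appear where they were. The one nearest the robot shows only in the scene view, because the arm hid it from above. The robot was clear of everything.

No check failed. The top and wrist cameras differed by up to about 6 mm on the spatula's grip point, which the grip tolerated.

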